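# Cap a sample tube in the treadle press and count it

## Task

Lay the sample tube whose red cap is only started in the cradle of the capping press, red cap towards the ram, and press the treadle right down to its stop so that the ram pushes the cap fully home. Then let the treadle up, lay the capped tube back in a lane of the sample tray, and count it: swing the lever of the tally counter to its stop and let it spring back. Do not disturb the tube that is already capped, the small beaker or the marker pen.

Things in the scene. Friction and masses are not known exactly. Their poses are not given: they have to be found in the camera images.
- tube: sample tube to be capped: white, 40 mm diameter, lying, paper label round the middle (grip here), black cap on its -x end, red cap only started on its +x end (a blue ring shows beside it); caps 45 mm diameter. Origin on the axis near mid-length, 23 mm above the tray floor; x to the red cap. Black face 72 mm from origin, red face 76 mm (66 when home). Roll is of no account. 0.24 kg
- tube_cap (a joint): how far the red cap has been pushed onto that tube (m): about 0 = only started, 0.010 = fully home (about 16 N along the axis moves it; it stays where it is left)
- tube_done: a second sample tube of the same kind, already capped at both ends (no blue ring shows), lying in another lane of the tray; same origin and axes, red face 66 mm from the origin
- tray: grey sample tray, 180 x 236 mm, fixed on 5 mm feet; origin at the centre of its underside, x along the lanes, floor top at 4 mm. Three lanes at y = -72, 0, +72 mm, each with two low ribs (top 9.5 mm) that stop rolling; side walls 12 mm, end walls 20 mm high. The +72 mm lane is empty; the two tubes lie in the others, either way round
- press_cradle (a point): blue capping press, fixed; this point is where the tube's origin belongs: on the axis of its two white V-blocks (12 mm thick, at x = -36 and +31 mm), 70 mm above the bench, x along the cradle to the ram, z up. Anvil face at x = -80 mm, withdrawn ram face at +84 mm: 8 mm play each way, taken up by the ram. Anvil and guide block reach 96 mm above the bench
- treadle_pad (a point): centre of the top of the black ribbed treadle pad (58 x 62 mm), beside the cradle on its +y side. The treadle is hinged on a cross shaft behind (150 mm to press +x, 20 mm above the bench); the pad starts about 96 mm above the bench and goes down 73 mm to its stop
- press_treadle (a joint): treadle angle (rad): 0 = up (spring return), 0.51 = down at its stop. It drives the ram 25.5 mm; about 12 N on the pad at the end of the stroke with a tube loaded
- lever_tab (a point): centre of the black finger tab (24 x 9 x 30 mm) at the top of the lever of the steel tally counter, which stands at the front of the bench. Counter base 70 x 86 mm, housing 51 mm high
- tally_lever (a joint): tally counter lever angle (rad): 0 = at rest, tab leaning to the counter's +y side (left seen from the robot); 0.9 = at its stop, tab over to the -y side (right). Sprung, about 4 N at the tab; pivot 30 mm above the bench, tab 80 mm from the pivot
- tally: the tally counter's body, fixed to the bench; origin at the centre of its underside; the lever swings in its y-z plane 24 mm to +x of the origin
- marker: white marker pen with a black cap, 135 mm, bystander
- small_beaker: glass beaker 60 mm high, bystander
- tube_red_end (a point): point on the axis of the tube to be capped, 50 mm from its origin towards the red cap (beside the blue ring): tells which way round the tube lies

How it is judged:
On the way, in this order (a step that is already met when the one before it is completed fails the run):
1. the tube lies in the press cradle, red cap towards the ram, released, cap not yet home (horizontal distance between tube and press_cradle below 0.014 m and z of tube in the frame of press_cradle between -0.005 and 0.005 m and angle between the x axis of tube and the x axis of press_cradle, either way round below 0.08 rad and value of joint tube_cap below 0.005 m and contact force between the fingers and tube below 0.1 N and x of tube_red_end in the frame of press_cradle above 0.02 m), for 0.2 s.
2. the treadle is down at its stop with the tube in the cradle, and the cap is home (value of joint press_treadle above 0.47 rad and value of joint tube_cap above 0.0075 m and horizontal distance between tube and press_cradle below 0.014 m and x of tube_red_end in the frame of press_cradle above 0.02 m), for 0.1 s.
3. the capped tube lies in a lane of the tray, released, and the treadle is up (value of joint press_treadle below 0.05 rad and x of tube in the frame of tray between -0.02 and 0.02 m and z of tube in the frame of tray below 0.03 m and angle between the x axis of tube and the x axis of tray, either way round below 0.12 rad and contact force between the fingers and tube below 0.1 N and (y of tube in the frame of tray between -0.084 and -0.06 m or y of tube in the frame of tray between -0.012 and 0.012 m or y of tube in the frame of tray between 0.06 and 0.084 m)), for 0.2 s.
4. the tally lever is at its stop (value of joint tally_lever above 0.82 rad), for 0.05 s.
At the end, for the whole second after the job is handed in: The tube lies flat, at rest, in a tray lane (within 12 mm of the lane's middle line, 20 mm lengthwise, 0.12 rad, origin under 30 mm above the tray's underside), red cap at least 7.5 of 10 mm on; treadle up (below 0.05 rad), tally lever back at rest (below 0.06 rad) (value of joint tube_cap above 0.0075 m and value of joint press_treadle below 0.05 rad and value of joint tally_lever below 0.06 rad and x of tube in the frame of tray between -0.02 and 0.02 m and z of tube in the frame of tray below 0.03 m and angle between the x axis of tube and the x axis of tray, either way round below 0.12 rad and linear speed of tube below 0.02 m/s and (y of tube in the frame of tray between -0.084 and -0.06 m or y of tube in the frame of tray between -0.012 and 0.012 m or y of tube in the frame of tray between 0.06 and 0.084 m)); the robot touches nothing.
It fails at once if the tube that is already capped is shifted more than 25 mm (distance of tube_done from where it was at the start of the episode above 0.025 m).
It fails at once if the marker or the small beaker is shifted more than 25 mm (distance of any of marker, small_beaker from where it was at the start of the episode above 0.025 m).
It also fails if it takes over 72 s, if anything falls off the work surface, if the arm or the gripper's body presses on something with over 40 N, if the wrist force passes 120 N, or if a joint passes its speed limit or range.

## Robot

A 7-joint arm with a two-finger parallel gripper is mounted at the origin on a cart in front of the work surface, level with it; the furniture and walls round the work are solid. World frame = base frame: x ahead of the robot, y to its left, z up, the work surface at z = 0. Lengths are in m, angles in rad, forces in N, time in s.
With the tool pointing down it reaches from about 0.425 to 0.925 m from the base axis. Payload 6.8 kg.
Tool frame: the origin (TCP) lies midway between the tips of the shut fingers; the grasp point (between the pads) lies 19 mm behind it (arm.pinch_z is the distance from the TCP to the grasp point, in m); z points along the fingers, y is the line along which they close (so a half turn about z gives the same grasp; the last joint's range is limited). The gripper opens to 88 mm and grips with 3 to 60 N. Pads are 20 mm wide; open, the fingers measure 115 mm over their backs; the gripper's body (75 mm by 178 mm) begins 61 mm behind the grasp point.
Start: joints at [1.171, 0.477, 0.022, 1.555, -0.011, 1.109, -0.083], TCP at [0.194, -0.646, 0.202] pointing down, gripper open.
Joint ranges: [-2.96, 2.96], [-0.34, 2.1], [-1.41, 1.46], [0.24, 2.44], [-1.37, 4.51], [0.17, 1.92], [-2.96, 2.96]. Speed limits (rad/s): [2.39, 2.39, 3.14, 3.14, 3.14, 3.14, 3.14].

## Interface

Orientations are given as a 3x3 rotation matrix whose columns are the frame's x, y, z axes.
In Python, from cell import telemetry, cams, ticket, arm gives the robot as it stands.
- The arm moves only by the shell command python3 -m crank 'ROWS' [FORCE]. ROWS is a JSON object of lists of equal length, an entry for each row: "grip": the opening, from 0 (shut) to 1 (fully open); "dp": the shift along the tool's x, y, z as a fraction of full scale, a list of three; "dr": the turn, a rotation vector about the tool's x, y, z as a fraction of full scale, a list of three. In form: {"grip": [grip, ...], "dp": [[dx, dy, dz], ...], "dr": [[wx, wy, wz], ...]}. A call has 1 to 10 rows; each row is the pose to reach, as a shift and turn from the pose commanded when the call began, along the tool's axes at that moment; what a row does not reach only later rows make up. Full scale, the value 1, is 500 mm for a shift and 120 degrees for a turn. A row lasts 1/10 s, in which the tool goes at most 50 mm and 8.59 degrees, less where a joint would pass 70% of its speed; a pose out of reach is approached as far as the arm can. A call with a number of a shift or a turn outside -1 to 1 is refused whole. A call with a gripper value outside its range is refused whole. The fingers move at their own pace and stop on an object; FORCE is the grip in N (left out, the last holds). Time passes only in rows, so rows that repeat a pose let the fingers close. It gives the time, the measured TCP pose, the force, the opening and the grip force at its end, in the units of the state.
- telemetry.get_obs(): the state, without advancing time (a new reading comes with each control period).
- cams.capture(name): name is "scene" or "side" or "wrist"; returns a dict with "frame" (420x560x3 uint8, blue, green, red), "fx", "fy", "cx", "cy" (pixels), "D" ([k1, k2, p1, p2, k3] as OpenCV has them; the pictures are not rectified), "camera_from_world" (4x4, takes a point from world to camera coordinates); the wrist camera has in their place "tool_from_camera" (4x4, takes a point from camera to tool coordinates, whose origin is the TCP and whose axes are the flange's). Camera axes: x right, y up, looking along -z (the intrinsics and any distortion apply to the point x, -y, -z); pixel columns grow to the right and rows downward; lengths in m; the calibration is good to about 2 mm. A picture is of the moment at which its call begins: read the wrist's pose just before it. There is no depth.
- ticket.close_job(): hands the job in; it is judged then, once.
The state is a dict: "time_s": time; "joints": joint angles; "qvel": joint speeds; "joint_torque": joint torques, N m; "eef_pos": TCP position; "ee_rot": TCP orientation; "wrist_force": force on the tool from outside, world axes, zero at the start; "moment": the same for the moment, N m; "finger_gap": opening from 0.0 (shut) to 1.0 (fully open); "gripper_force": force on a finger pad.
Only numpy, scipy, OpenCV 4.12 (cv2) and the standard library are available. Lean on these libraries where they do the work, as an engineer would, in place of code of your own. Each camera call takes 0.05 s, during which the arm holds its last target. There are 200 camera calls.

## Working session

There is one attempt and no reset: what is moved stays moved. The work goes in short steps, Python scripts to look and compute and a shell command to move; the robot and the scene stay as the last step left them, time stands still between calls to the robot, and variables do not carry over. Pictures are saved under pics/ and viewed, at most 10 in all, crops included, and the job is handed in when it is done.

```bash
ls; mkdir -p pics
python3 - <<'E'
from cell import telemetry, cams
import cv2
o=telemetry.get_obs();print(o)
for n in ("scene","side"):
    c=cams.capture(n);cv2.imwrite(f"pics/{n}0.png",c["frame"]);print(n,c["fx"],c["fy"],c["cx"],c["cy"],c["D"],c["camera_from_world"])
E
```

```text
pics
{'time_s': 0.0, 'joints': array([ 1.17091004,  0.47777946,  0.02233959,  1.55642513, -0.01146327,
        1.10928526, -0.0830619 ]), 'qvel': array([ 6.32188171e-04,  5.22692309e-04, -8.58820972e-04,  5.22204991e-04,
        5.92536485e-04,  1.63663524e-05,  3.70609779e-05]), 'joint_torque': array([ 4.54224801e-05, -5.82860613e+01,  1.53469160e+00, -2.72610551e+01,
       -5.42848930e-02,  1.69122656e-02,  1.22839165e-04]), 'eef_pos': array([ 0.19396616, -0.64587986,  0.20110671]), 'ee_rot': array([[ 9.57709498e-01,  2.87736126e-01, -6.63017985e-04],
       [ 2.87736844e-01, -9.57708107e-01,  1.64008868e-03],
       [-1.63064937e-04, -1.76150321e-03, -9.99998435e-01]]), 'wrist_force': array([ 0.30566358, -0.22757997, -0.64226608]), 'moment': array([ 0.00272786, -0.05846336, -0.01739949]), 'gripper_force': 0.0, 'finger_gap': 1.0017810439009347}
scene 531.3752506790648 531.3752506790648 280.70032528153286 205.50354818786545 [-0.06581822  0.          0.          0.          0.        ] [[-0.69771134 -0.71623043 -0.01458986  0.41086439]
 [ 0.27920817 -0.29063165  0.9151918  -0.22927196]
 [-0.65972849  0.63446609  0.40275439 -1.46447016]
 [ 0.          0.          0.          1.        ]]
side 541.6337390930034 541.6337390930034 284.10887672567895 222.13507464009967 [-0.2094381  0.         0.         0.         0.       ] [[ 0.90428065 -0.42626807 -0.02391739 -0.50313877]
 [ 0.19362928  0.35954609  0.91281669 -0.17888618]
 [-0.3805052  -0.83007358  0.40766855 -1.71994834]
 [ 0.          0.          0.          1.        ]]
```

View pics/scene0.png

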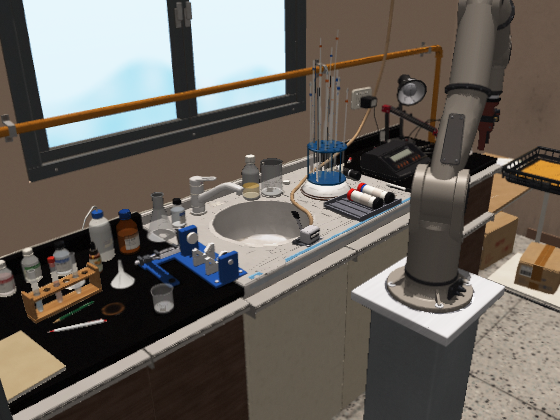

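View pics/side0.png

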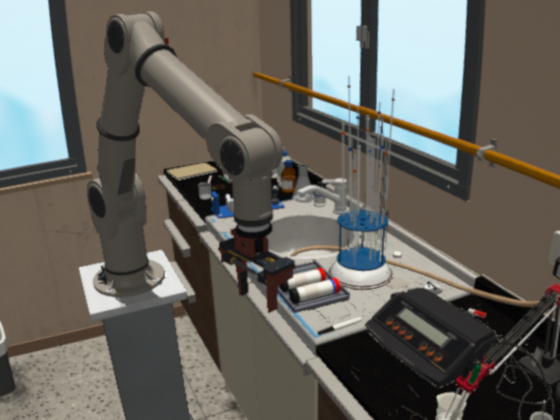

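Scene view: press near (205,258), counter (305,232), tray (370,200), beaker (162,297). Side view: tray (310,285), two tubes, marker (340,325). The crops will give finer detail.

```bash
cat > h.py <<'E'
import numpy as np, cv2
from cell import telemetry, cams
def K(c): return np.array([[c["fx"],0,c["cx"]],[0,c["fy"],c["cy"]],[0,0,1.]])
def cam(name):
    o=telemetry.get_obs(); c=cams.capture(name)
    if name=="wrist":
        T=np.eye(4);T[:3,:3]=o["ee_rot"];T[:3,3]=o["eef_pos"]; W=T@np.array(c["tool_from_camera"])
    else: W=np.linalg.inv(np.array(c["camera_from_world"]))
    return dict(W=W,K=K(c),D=np.array(c["D"]),img=c["frame"])
def at_z(c,uv,z):
    p=cv2.undistortPoints(np.array([[uv]],float),c["K"],c["D"])[0,0]
    d=c["W"][:3,:3]@np.array([p[0],-p[1],-1]); o=c["W"][:3,3]
    return o+d*(z-o[2])/d[2]
def proj(c,P):
    P=np.atleast_2d(P).astype(float); q=(P-c["W"][:3,3])@c["W"][:3,:3]; q=q*[1,-1,-1]
    return cv2.projectPoints(q,np.zeros(3),np.zeros(3),c["K"],c["D"])[0][:,0]
def rows_to(p,yaw):
    "shift/turn fractions for a tool-down target: p TCP, yaw of tool y axis (mod pi)"
    from scipy.spatial.transform import Rotation as R
    o=telemetry.get_obs();r=o["ee_rot"];best=None
    for k in (0,1):
        a=yaw+k*np.pi;y=np.array([np.cos(a),np.sin(a),0]);z=np.array([0,0,-1.]);T=np.c_[np.cross(y,z),y,z]
        v=R.from_matrix(r.T@T).as_rotvec()
        print("dp",np.round(r.T@(np.array(p)-o["eef_pos"])/.5,4),"dr",np.round(v/np.radians(120),4),"j7",round(o["joints"][6],2))
E
python3 - <<'E'
from h import *
s=cam("scene");t=cam("side")
np.savez("c0.npz",**{k+n:v for n,c in (("s",s),("t",t)) for k,v in c.items()})
a=cv2.resize(s["img"][200:320,140:340],None,fx=4,fy=4,interpolation=3)[:, :800]
cv2.imwrite("pics/a.png",a)
b=cv2.resize(t["img"][170:350,190:400],None,fx=3.3,fy=3.3,interpolation=3)[:600,:800]
cv2.imwrite("pics/b.png",b)
for n,uv in (("press",(205,275)),("tally",(308,240)),("tray",(365,205)),("beaker",(162,308))): print(n,at_z(s,uv,0))
print("tray side",at_z(t,(312,290),.02),"marker",at_z(t,(340,326),.01))
E
```

```text
press [0.50289365 0.39229433 0.        ]
tally [0.43865936 0.02144512 0.        ]
tray [ 0.47901398 -0.33519841  0.        ]
beaker [0.44886492 0.57437924 0.        ]
tray side [ 0.47554614 -0.36539327  0.02      ] marker [ 0.46270028 -0.55030061  0.01      ]
```

View pics/a.png

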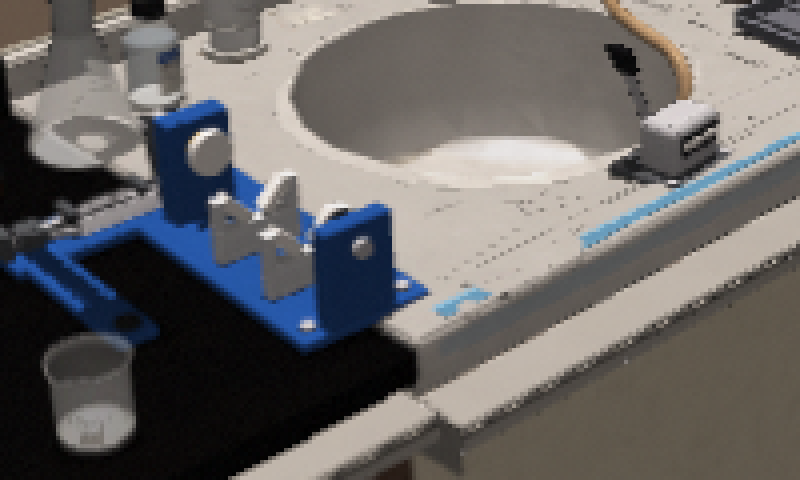

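View pics/b.png

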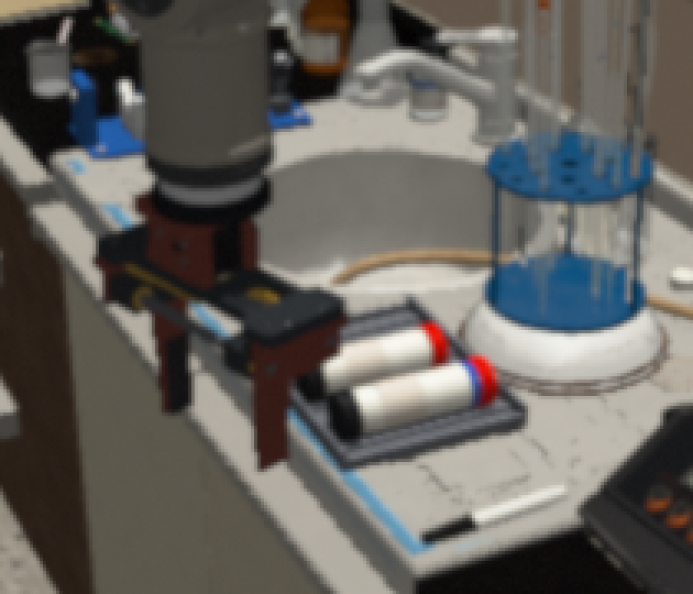

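Crop a: press with its anvil at the front and ram at the back (press +x points away from the robot), and counter with its tab at (620,58). Crop b: the tube with the blue ring is in the robot-right (-y) lane, red end away from the robot; the capped tube is in the middle lane. Next, a wrist view over the tray.

```bash
python3 -m crank '{"grip":[1,1,1,1,1,1,1,1,1,1],"dp":[[0.05,-0.04,-0.08],[0.11,-0.08,-0.16],[0.16,-0.12,-0.24],[0.22,-0.17,-0.3],[0.28,-0.21,-0.3],[0.34,-0.26,-0.3],[0.4,-0.31,-0.3],[0.47,-0.36,-0.3],[0.54,-0.41,-0.3],[0.54,-0.41,-0.3]],"dr":[[0,0,0],[0,0,0],[0,0,0],[0,0,0],[0,0,0],[0,0,0],[0,0,0],[0,0,0],[0,0,0],[0,0,0]]}' 25
python3 - <<'E'
from h import *
w=cam("wrist");cv2.imwrite("pics/w1.png",w["img"]);np.savez("w1.npz",**w);print(w["W"],w["K"],w["D"],telemetry.get_obs()["eef_pos"])
E
```

```text
time_s: 1.2
eef_pos: [0.3983, -0.3665, 0.3522]
ee_rot: [[0.955, 0.298, 0.002], [0.298, -0.955, 0.002], [0.002, -0.001, -1.0]]
wrist_force: [0.1, -0.1, -0.4]
finger_gap: 1.001
gripper_force: 0.0
[[ 0.29788407  0.92363625  0.24116624  0.46415985]
 [-0.95460069  0.28864722  0.07362266 -0.34514213]
 [-0.0016114  -0.25214848  0.96768722  0.53501184]
 [ 0.          0.          0.          1.        ]] [[291.92514681   0.         274.14782038]
 [  0.         291.92514681 215.80086077]
 [  0.           0.           1.        ]] [-0.04089901  0.          0.          0.          0.        ] [ 0.39584134 -0.36965124  0.35213054]
```

View pics/w1.png

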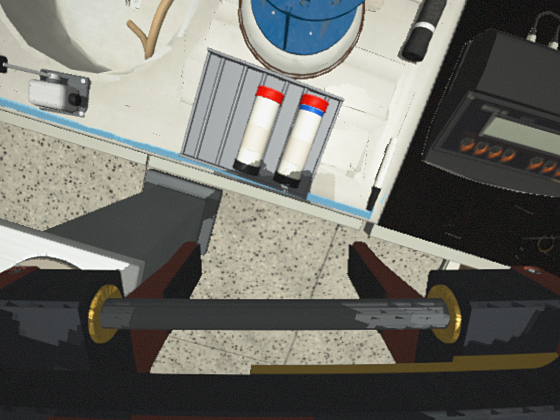

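Wrist view: tray corners at about (208,48), (343,99), (310,200), (182,155). Target tube is red (313,102), blue (311,111), black (290,183); capped tube red (268,92). The counter is at (58,90) and the marker lies right of the tray at (380,175).

```bash
python3 - <<'E'
from h import *
w=dict(np.load("w1.npz"))
L=[("FL",(208,48),.025),("FR",(343,99),.025),("NR",(310,200),.025),("NL",(182,155),.025)]
P=[at_z(w,uv,z) for _,uv,z in L]
for (n,_,_),p in zip(L,P): print(n,p)
print("sides",[np.linalg.norm(P[i]-P[(i+1)%4]) for i in range(4)], "ctr",np.mean(P,0))
h=cv2.cvtColor(w["img"],cv2.COLOR_BGR2HSV)
def cen(m,x0,x1,y0,y1):
    k=np.zeros(m.shape,bool);k[y0:y1,x0:x1]=True;ys,xs=np.nonzero(m&k);return xs.mean(),ys.mean(),len(xs),xs.min(),xs.max(),ys.min(),ys.max()
red=((h[...,0]<8)|(h[...,0]>172))&(h[...,1]>150)&(h[...,2]>80)
blue=(h[...,0]>100)&(h[...,0]<130)&(h[...,1]>130)&(h[...,2]>60)
white=(h[...,1]<70)&(h[...,2]>170)
for n,m,b in(("redT",red,(290,340,80,125)),("blueT",blue,(290,340,90,130)),("whT",white,(278,335,100,180)),("redD",red,(245,290,75,115)),("whD",white,(236,285,90,170))):
    c=cen(m,*b);print(n,c,at_z(w,c[:2],.045))
E
python3 - <<'E'
import cv2
i=cv2.imread("pics/w1.png")[35:215,160:360]
cv2.imwrite("pics/w1c.png",cv2.resize(i,None,fx=3.3,fy=3.3,interpolation=3)[:600])
E
```

```text
FL [ 0.56932868 -0.20107206  0.025     ]
FR [ 0.56075437 -0.43298687  0.025     ]
NR [ 0.38386825 -0.43623437  0.025     ]
NL [ 0.39303919 -0.20015304  0.025     ]
sides [np.float64(0.2320732547306366), np.float64(0.1769159316359623), np.float64(0.23625938349594366), np.float64(0.17629188046386174)] ctr [ 0.47674762 -0.31761158  0.025     ]
redT (np.float64(313.9714285714286), np.float64(101.53928571428571), 280, np.int64(300), np.int64(327), np.int64(94), np.int64(111)) [ 0.53939648 -0.38691733  0.045     ]
blueT (np.float64(311.40909090909093), np.float64(109.30909090909091), 110, np.int64(300), np.int64(323), np.int64(104), np.int64(115)) [ 0.52705989 -0.38685626  0.045     ]
whT (np.float64(306.72596153846155), np.float64(140.95552884615384), 3328, np.int64(278), np.int64(334), np.int64(100), np.int64(179)) [ 0.47827846 -0.39555801  0.045     ]
redD (np.float64(269.8534798534798), np.float64(93.68498168498168), 273, np.int64(256), np.int64(283), np.int64(86), np.int64(104)) [ 0.52969075 -0.31678311  0.045     ]
whD (np.float64(259.11307665626083), np.float64(129.40270551508846), 2883, np.int64(236), np.int64(284), np.int64(90), np.int64(169)) [ 0.47253322 -0.31624854  0.045     ]
```

View pics/w1c.png

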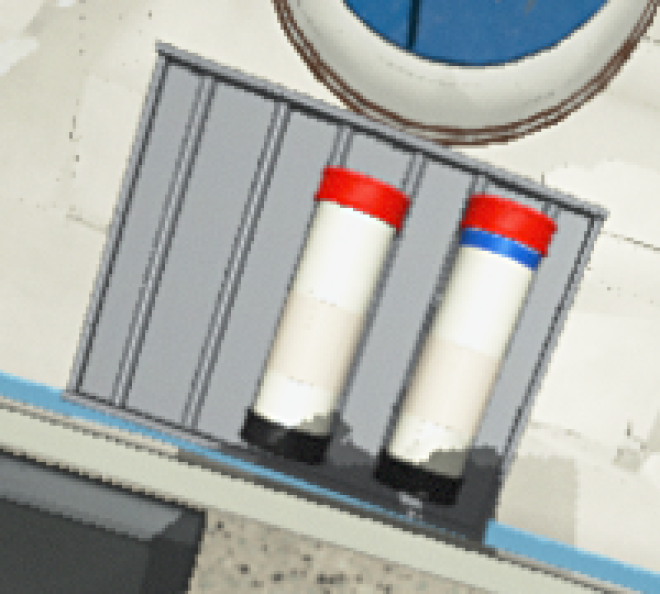

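Run:
```python
from h import *
w=dict(np.load("w1.npz"))
f=lambda x,y:(160+x/3.3,35+y/3.3)
a=at_z(w,f(518,200),.0545);b=at_z(w,f(418,502),.0545);d=a-b
print(a,b,np.linalg.norm(d),np.degrees(np.arctan2(d[1],d[0])),"origin",b+d*72/148)
for q in((500,238),(462,385),(425,455)):print(at_z(w,f(*q),.052))
# sides of white body at label: left/right edges at axis height
print(at_z(w,f(418,352),.036),at_z(w,f(505,375),.036))
s=at_z(w,(7,65),.08);print("tally tab~",s, "tally body", at_z(w,(60,92),.05))
```

```text
[ 0.547583   -0.38769098  0.0545    ] [ 0.3975434  -0.38687737  0.0545    ] 0.15004181164548586 -0.31069267786740745 origin [ 0.47053564 -0.38727318  0.0545    ]
[ 0.52930683 -0.38535645  0.052     ]
[ 0.45880787 -0.38988412  0.052     ]
[ 0.4207677  -0.38314423  0.052     ]
[ 0.46746806 -0.36504973  0.036     ] [ 0.46987433 -0.41057046  0.036     ]
tally tab~ [0.4534922  0.06850043 0.08      ] tally body [0.43605888 0.0041997  0.05      ]
```

```bash
python3 -m crank '{"grip":[0.66,0.66],"dp":[[0,0,0],[0,0,0]],"dr":[[0,0,0],[0,0,0]]}'; python3 -c "
from h import *
rows_to((.471,-.388,.12),np.radians(-90.5))"
```

```text
time_s: 1.45
eef_pos: [0.3926, -0.3739, 0.3519]
ee_rot: [[0.958, 0.285, -0.001], [0.285, -0.958, -0.0], [-0.001, 0.0, -1.0]]
wrist_force: [-0.4, 0.3, 0.3]
finger_gap: 0.857
gripper_force: 0.0
dp [0.1426 0.0718 0.4637] dr [1.000e-04 3.000e-04 1.422e-01] j7 -0.66
dp [0.1426 0.0718 0.4637] dr [-5.0000e-04  1.0000e-04 -1.3578e+00] j7 -0.66
```

```bash
python3 -m crank '{"grip":[0.66,0.66,0.66,0.66,0.66,0.66,0.66,0.66,0.66,0.66],"dp":[[0.04,0.02,0.06],[0.08,0.04,0.14],[0.12,0.06,0.22],[0.141,0.071,0.3],[0.141,0.071,0.38],[0.141,0.071,0.44],[0.141,0.071,0.463],[0.141,0.071,0.463],[0.141,0.071,0.463],[0.141,0.071,0.463]],"dr":[[0,0,0.05],[0,0,0.1],[0,0,0.142],[0,0,0.142],[0,0,0.142],[0,0,0.142],[0,0,0.142],[0,0,0.142],[0,0,0.142],[0,0,0.142]]}'; python3 -c "
from h import *
w=cam('wrist');cv2.imwrite('pics/w2.png',w['img']);np.savez('w2.npz',**w)
rows_to((.471,-.388,.02),np.radians(-90.5))
print(proj(w,[[.471,-.388,.052],[.547,-.388,.052],[.471,-.388,.0]]))"
```

```text
time_s: 2.45
eef_pos: [0.4725, -0.3874, 0.1227]
ee_rot: [[1.0, -0.006, 0.003], [-0.006, -1.0, -0.002], [0.003, 0.002, -1.0]]
wrist_force: [-0.1, -0.8, 0.5]
finger_gap: 0.657
gripper_force: 0.0
dp [-0.0036  0.0013  0.2051] dr [ 0.001  -0.0013  0.0013] j7 -1.06
dp [-0.0036  0.0013  0.2051] dr [ 0.0021  0.0015 -1.4987] j7 -1.06
[[275.93603194 220.57902179]
 [275.52863398 133.19633949]
 [275.5623251  207.61411948]]
```

View pics/w2.png

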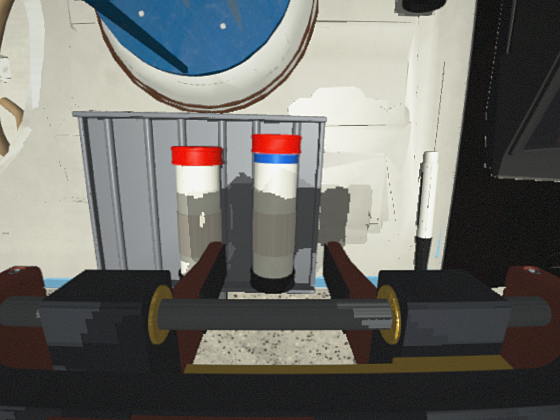

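The tube axis is at column 275 and the red face at row 133, both as predicted. Descend and grip.

```bash
python3 -m crank '{"grip":[0.66,0.66,0.66,0.66,0.66,0.66,0.2,0.2,0.2,0.2],"dp":[[0,0,0.05],[0,0,0.1],[0,0,0.15],[0,0,0.18],[0,0,0.199],[0,0,0.199],[0,0,0.199],[0,0,0.199],[0,0,0.199],[0,0,0.199]],"dr":[[0,0,0],[0,0,0],[0,0,0],[0,0,0],[0,0,0],[0,0,0],[0,0,0],[0,0,0],[0,0,0],[0,0,0]]}' 25
python3 -m crank '{"grip":[0.2,0.2,0.2,0.2,0.2,0.2,0.2,0.2,0.2,0.2],"dp":[[0,0,0],[0,0,-0.03],[0,0,-0.1],[0,0,-0.2],[0,0,-0.3],[0,0,-0.4],[0,0,-0.5],[0,0,-0.56],[0,0,-0.56],[0,0,-0.56]],"dr":[[0,0,0],[0,0,0],[0,0,0],[0,0,0],[0,0,0],[0,0,0],[0,0,0],[0,0,0],[0,0,0],[0,0,0]]}' 25
```

```text
time_s: 3.5
eef_pos: [0.4721, -0.3868, 0.0219]
ee_rot: [[1.0, -0.006, 0.001], [-0.006, -1.0, -0.001], [0.001, 0.001, -1.0]]
wrist_force: [-0.0, -0.2, 2.2]
finger_gap: 0.397
gripper_force: 23.0
time_s: 4.5
eef_pos: [0.4711, -0.3857, 0.3012]
ee_rot: [[1.0, -0.006, -0.0], [-0.006, -1.0, 0.0], [-0.0, -0.0, -1.0]]
wrist_force: [-0.8, 0.2, -4.0]
finger_gap: 0.393
gripper_force: 22.0
```

```bash
python3 -m crank '{"grip":[0.2,0.2,0.2,0.2,0.2,0.2,0.2,0.2,0.2,0.2],"dp":[[0,-0.06,-0.02],[0,-0.14,-0.04],[0,-0.23,-0.08],[0,-0.32,-0.12],[0,-0.41,-0.16],[0,-0.5,-0.2],[0,-0.59,-0.2],[0,-0.68,-0.2],[0,-0.77,-0.2],[0,-0.86,-0.2]],"dr":[[0,0,0],[0,0,0],[0,0,0],[0,0,0],[0,0,0],[0,0,0],[0,0,0],[0,0,0],[0,0,0],[0,0,0]]}' 25
python3 -m crank '{"grip":[0.2,0.2,0.2,0.2,0.2,0.2,0.2,0.2,0.2,0.2],"dp":[[0,-0.09,0],[0,-0.18,0],[-0.02,-0.27,0],[-0.04,-0.36,0],[-0.06,-0.45,0],[-0.08,-0.54,0],[-0.1,-0.6,0],[-0.1,-0.62,0],[-0.1,-0.62,0],[-0.1,-0.62,0]],"dr":[[0,0,0],[0,0,0],[0,0,0],[0,0,0],[0,0,0],[0,0,0],[0,0,0],[0,0,0],[0,0,0],[0,0,0]]}' 25
python3 -m crank '{"grip":[0.2,0.2,0.2],"dp":[[0,0,0],[0,0,0],[0,0,0]],"dr":[[0,0,0],[0,0,0],[0,0,0]]}' 25
python3 - <<'E'
from h import *
w=cam("wrist");cv2.imwrite("pics/w3.png",cv2.resize(w["img"],(800,600)));np.savez("w3.npz",**w);o=telemetry.get_obs();print(o["joints"],o["eef_pos"])
E
```

```text
time_s: 5.5
eef_pos: [0.4724, 0.0452, 0.3987]
ee_rot: [[1.0, -0.006, -0.004], [-0.006, -1.0, -0.001], [-0.004, 0.001, -1.0]]
wrist_force: [1.5, 0.3, -2.1]
finger_gap: 0.397
gripper_force: 22.1
time_s: 6.5
eef_pos: [0.4263, 0.3523, 0.3996]
ee_rot: [[1.0, -0.007, -0.002], [-0.007, -1.0, -0.002], [-0.002, 0.002, -1.0]]
wrist_force: [0.2, -0.1, -2.4]
finger_gap: 0.392
gripper_force: 22.1
time_s: 6.8
eef_pos: [0.4262, 0.3532, 0.4012]
ee_rot: [[1.0, -0.007, 0.0], [-0.007, -1.0, -0.0], [0.0, 0.0, -1.0]]
wrist_force: [0.9, 0.4, -1.8]
finger_gap: 0.395
gripper_force: 22.1
[-0.20494418  0.22136957 -0.72682984  1.51917249  0.14783112  1.45694782
 -2.51411467] [0.42606839 0.35336705 0.40117712]
```

View pics/w3.png

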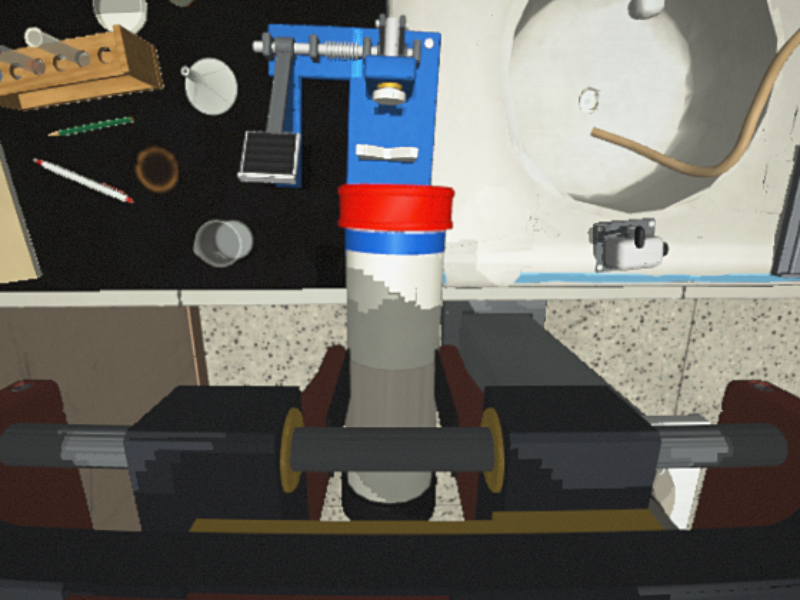

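View: pad (270,155), ram face (388,90), far V-block (387,152), beaker (223,240), counter (628,245). The held tube hides the near V-block and anvil, so I shift sideways to see the whole press.

```bash
python3 -m crank '{"grip":[0.2,0.2,0.2,0.2,0.2],"dp":[[0,0.08,0],[0,0.15,0],[0,0.2,0],[0,0.2,0],[0,0.2,0]],"dr":[[0,0,0],[0,0,0],[0,0,0],[0,0,0],[0,0,0]]}' 25
python3 - <<'E'
from h import *
w=cam("wrist");cv2.imwrite("pics/w4.png",cv2.resize(w["img"][0:220,90:390],(800,587),interpolation=3));np.savez("w4.npz",**w);o=telemetry.get_obs();print(o["joints"],o["eef_pos"])
w=dict(np.load("w3.npz"))
q=lambda x,y,z:print(x,y,at_z(w,(x*.7,y*.7),z))
for x,y in((248,132),(300,132),(296,178),(240,178)):q(x,y,.096)
q(388,90,.07);q(387,152,.08);q(440,35,.006);q(433,180,.006)
q(628,245,.05);q(640,232,.1);q(223,240,.06)
E
```

```text
time_s: 7.35
eef_pos: [0.4253, 0.2539, 0.4014]
ee_rot: [[1.0, -0.007, 0.001], [-0.007, -1.0, 0.0], [0.001, -0.0, -1.0]]
wrist_force: [0.2, -0.2, -1.9]
finger_gap: 0.393
gripper_force: 22.0
[-0.03150683  0.09378649 -0.6795135   1.64040803  0.05929517  1.42756
 -2.29329507] [0.4249703  0.25478791 0.40132818]
248 132 [0.56907911 0.5113812  0.096     ]
300 132 [0.56812916 0.4538666  0.096     ]
296 178 [0.51950269 0.46111008 0.096     ]
240 178 [0.52042082 0.52459027 0.096     ]
388 90 [0.61583375 0.35704514 0.07      ]
387 152 [0.54787808 0.35870559 0.08      ]
440 35 [0.69419822 0.29231913 0.006     ]
433 180 [0.51979598 0.29856338 0.006     ]
628 245 [0.43756709 0.04911374 0.05      ]
640 232 [0.45806949 0.06527443 0.1       ]
223 240 [0.44792331 0.56568081 0.06      ]
```

View pics/w4.png

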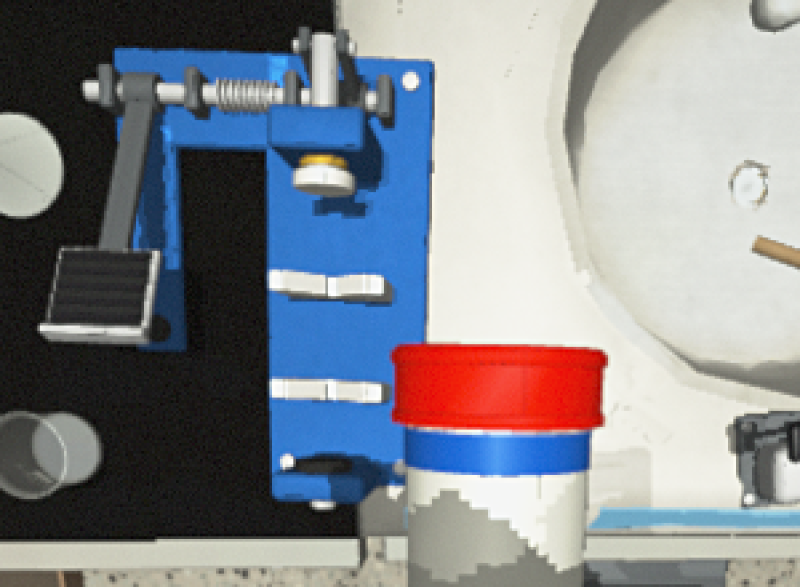

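Run:
```python
from h import *
w=dict(np.load("w4.npz"));f=lambda x,y:(90+x/2.667,y/2.667)
print(w["W"][:3,3])
for z in(.06,.08,.09):
    F=(at_z(w,f(273,281),z)+at_z(w,f(384,286),z))/2;N=(at_z(w,f(273,388),z)+at_z(w,f(381,392),z))/2
    wd=np.linalg.norm(at_z(w,f(271,281),z)-at_z(w,f(386,286),z));print(z,F,N,F[0]-N[0],"w",wd)
for n,x,y,z in(("ramface",323,187,.07),("bolt",322,505,.07),("notchF",330,288,.045),("notchN",328,392,.045),("plateL1",268,160,.006),("plateL2",271,450,.006),("plateR1",433,60,.006),("plateR2",428,330,.006),("anvTopL",275,487,.096),("anvTopR",362,490,.096),("padFL",62,250,.096),("padFR",160,250,.096),("padNR",152,327,.096),("padNL",42,325,.096),("crossL",90,90,.02),("shaftR",388,98,.02)):print(n,at_z(w,f(x,y),z))
```

```text
[0.49447802 0.25441287 0.58409276]
0.06 [0.55041261 0.358207   0.06      ] [0.48391561 0.36281551 0.06      ] 0.06649700329711361 w 0.07360013057040622
0.08 [0.54827808 0.3542461  0.08      ] [0.48431868 0.35867874 0.08      ] 0.06395939892669078 w 0.07079146245397008
0.09 [0.54721081 0.35226564 0.09      ] [0.48452022 0.35661035 0.09      ] 0.06269059674147925 w 0.06938712839575202
ramface [0.60551646 0.35664546 0.07      ]
bolt [0.40914129 0.36836512 0.07      ]
notchF [0.54914619 0.36029792 0.045     ]
notchN [0.48225727 0.36526958 0.045     ]
plateL1 [0.63717531 0.40619522 0.006     ]
plateL2 [0.43994258 0.41799511 0.006     ]
plateR1 [0.69742753 0.29208954 0.006     ]
plateR2 [0.52388285 0.29954266 0.006     ]
anvTopL [0.42519472 0.39173618 0.096     ]
anvTopR [0.42281652 0.33669834 0.096     ]
padFL [0.56845426 0.5096745  0.096     ]
padFR [0.56706508 0.45036224 0.096     ]
padNR [0.52327311 0.45973607 0.096     ]
padNL [0.52580636 0.52773527 0.096     ]
crossL [0.67957184 0.51831981 0.02      ]
shaftR [0.67019816 0.32113728 0.02      ]
```

Run:
```python
from h import *
w=dict(np.load("w4.npz"));f=lambda x,y:(90+x/2.667,y/2.667)
print("redface",at_z(w,f(500,347),.434), "blue/white edge", at_z(w,f(500,470),.432))
rows_to((.521,.3615,.16),np.radians(-93.2))
```

```text
redface [0.49897497 0.25283533 0.434     ] blue/white edge [0.47587765 0.25290593 0.432     ]
dp [ 0.1907 -0.2141  0.4829] dr [-0.0003 -0.0002  0.0242] j7 -2.29
dp [ 0.1907 -0.2141  0.4829] dr [ 4.0000e-04 -5.0000e-04 -1.4758e+00] j7 -2.29
```

```bash
python3 -m crank '{"grip":[0.2,0.2,0.2,0.2,0.2,0.2,0.2,0.2,0.2,0.2],"dp":[[0.05,-0.06,0.03],[0.1,-0.12,0.1],[0.15,-0.18,0.17],[0.191,-0.214,0.24],[0.191,-0.214,0.32],[0.191,-0.214,0.4],[0.191,-0.214,0.46],[0.191,-0.214,0.483],[0.191,-0.214,0.483],[0.191,-0.214,0.483]],"dr":[[0,0,0.01],[0,0,0.02],[0,0,0.024],[0,0,0.024],[0,0,0.024],[0,0,0.024],[0,0,0.024],[0,0,0.024],[0,0,0.024],[0,0,0.024]]}' 25
python3 - <<'E'
from h import *
w=cam("wrist");s=cam("scene")
a=cv2.resize(s["img"][220:300,165:265],(600,480),interpolation=3)
cv2.imwrite("pics/w5.png",np.hstack([cv2.resize(w["img"][:,140:420],(400,600),interpolation=3),cv2.resize(s["img"][215:305,170:230],(400,600),interpolation=3)]))
o=telemetry.get_obs();print(o["eef_pos"],o["joints"]);rows_to((.5215,.3615,.061),np.radians(-93.2))
E
```

```text
time_s: 8.4
eef_pos: [0.5217, 0.362, 0.1611]
ee_rot: [[0.998, -0.055, 0.001], [-0.055, -0.998, 0.002], [0.001, -0.002, -1.0]]
wrist_force: [0.7, -0.1, -1.8]
finger_gap: 0.391
gripper_force: 22.0
[0.52216083 0.36187306 0.16175949] [-0.24410374  0.52638326 -0.63840168  1.66471373  0.35006545  1.06352707
 -2.61553575]
dp [-0.0018  0.0013  0.2015] dr [-0.0012 -0.0012  0.    ] j7 -2.62
dp [-0.0018  0.0013  0.2015] dr [ 0.002  -0.0019 -1.5   ] j7 -2.62
```

View pics/w5.png

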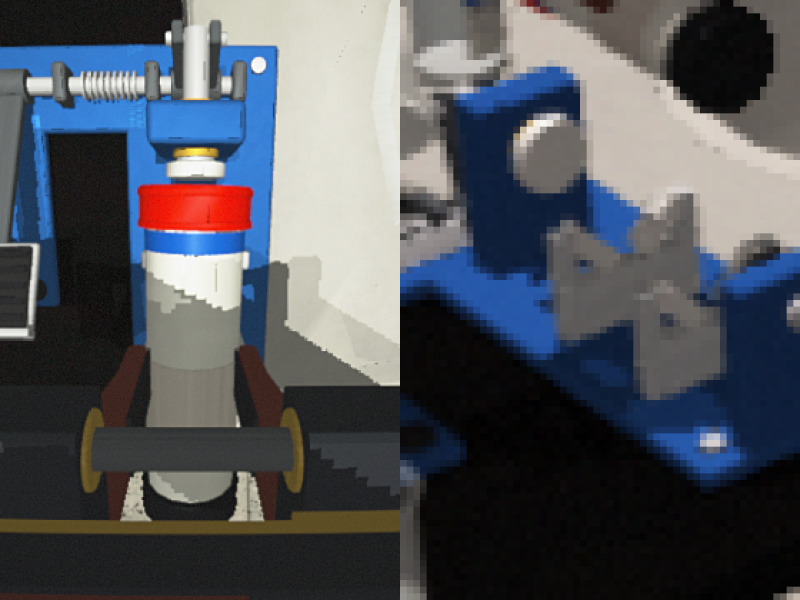

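The tube axis (col 195) lines up with the ram disc (col 196), and there's a gap in front of the ram. Lower into the V-blocks.

```bash
python3 -m crank '{"grip":[0.2,0.2,0.2,0.2,0.2,0.2,0.2,0.2,0.2],"dp":[[0,0,0.05],[0,0,0.1],[0,0,0.14],[0,0,0.17],[0,0,0.185],[0,0,0.19],[0,0,0.195],[0,0,0.195],[0,0,0.195]],"dr":[[0,0,0],[0,0,0],[0,0,0],[0,0,0],[0,0,0],[0,0,0],[0,0,0],[0,0,0],[0,0,0]]}' 25
```

```text
time_s: 9.4
eef_pos: [0.5216, 0.3609, 0.0628]
ee_rot: [[0.998, -0.056, 0.001], [-0.056, -0.998, 0.001], [0.001, -0.001, -1.0]]
wrist_force: [0.6, 0.4, -2.3]
finger_gap: 0.394
gripper_force: 22.0
```

```bash
python3 -m crank '{"grip":[0.2,0.2,0.2,0.2],"dp":[[0,0,0.003],[0,0,0.005],[0,0,0.005],[0,0,0.005]],"dr":[[0,0,0],[0,0,0],[0,0,0],[0,0,0]]}' 25
```

```text
time_s: 9.8
eef_pos: [0.5212, 0.3605, 0.0595]
ee_rot: [[0.998, -0.056, -0.0], [-0.056, -0.998, 0.0], [-0.0, 0.0, -1.0]]
wrist_force: [-0.1, -1.0, -2.0]
finger_gap: 0.391
gripper_force: 22.0
```

```bash
python3 -m crank '{"grip":[0.2,0.2,0.2,0.2],"dp":[[0,0,0.002],[0,0,0.004],[0,0,0.004],[0,0,0.004]],"dr":[[0,0,0],[0,0,0],[0,0,0],[0,0,0]]}' 25
```

```text
time_s: 10.2
eef_pos: [0.5216, 0.3607, 0.0583]
ee_rot: [[0.998, -0.056, 0.001], [-0.056, -0.998, 0.0], [0.001, -0.0, -1.0]]
wrist_force: [-1.8, -0.7, 5.5]
finger_gap: 0.394
gripper_force: 23.7
```

Seated (force reversed to +5.5 N). Release and rise.

```bash
python3 -m crank '{"grip":[0.5,0.6,0.66,0.66,0.66,0.66,0.66,0.66,0.66,0.66],"dp":[[0,0,0],[0,0,0],[0,0,0],[0,0,-0.02],[0,0,-0.08],[0,0,-0.16],[0,0,-0.24],[0,0,-0.32],[0,0,-0.32],[0,0,-0.32]],"dr":[[0,0,0],[0,0,0],[0,0,0],[0,0,0],[0,0,0],[0,0,0],[0,0,0],[0,0,0],[0,0,0],[0,0,0]]}' 25
python3 - <<'E'
from h import *
w=cam("wrist");np.savez("w6.npz",**w);cv2.imwrite("pics/w6.png",np.hstack([cv2.resize(w["img"][0:315,0:420],(800,600),interpolation=3)]))
o=telemetry.get_obs();print(o["eef_pos"],o["joints"]);rows_to((.545,.487,.22),np.radians(-93.2))
E
```

```text
time_s: 11.2
eef_pos: [0.5216, 0.361, 0.2191]
ee_rot: [[0.998, -0.056, 0.002], [-0.056, -0.998, 0.001], [0.002, -0.001, -1.0]]
wrist_force: [0.7, 0.5, -0.5]
finger_gap: 0.659
gripper_force: 0.0
[0.521049   0.3602562  0.21752517] [-0.22772811  0.47458028 -0.65869637  1.60840305  0.30959325  1.16541058
 -2.58289436]
dp [ 0.0337 -0.2558 -0.005 ] dr [ 0.0001 -0.0001 -0.    ] j7 -2.58
dp [ 0.0337 -0.2558 -0.005 ] dr [-1.0e-04 -2.0e-04  1.5e+00] j7 -2.58
```

View pics/w6.png

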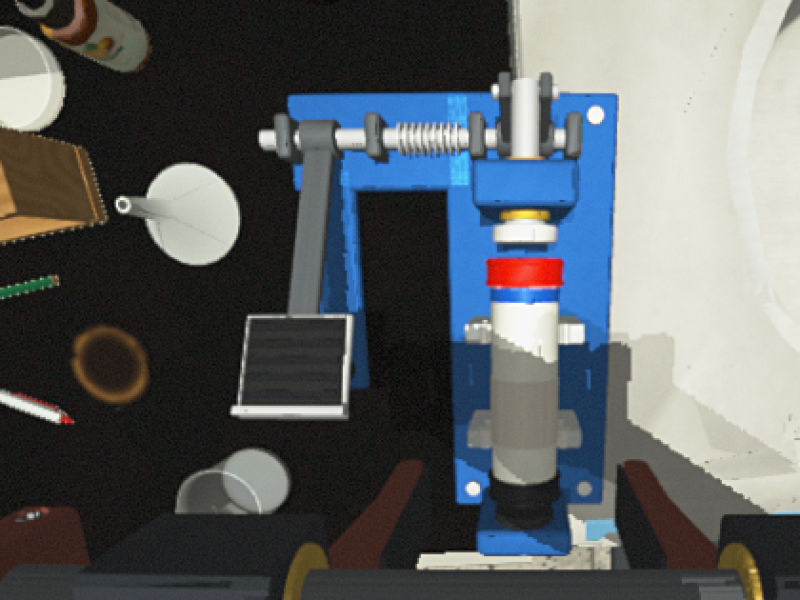

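The tube sits in both V-blocks in line with the ram, with a gap before the red face. That picture was number 11, one over the viewing limit of 10, so I'll work from numbers only from here. Next I'll measure the pad in this frame.

Run:
```python
from h import *
w=dict(np.load("w6.npz"));f=lambda x,y:(x*.525,y*.525)
print("redtop",at_z(w,f(525,260),.0925),"ramface",at_z(w,f(526,238),.07),"axis",at_z(w,f(525,400),.09))
P=[at_z(w,f(*q),z) for q,z in(((248,316),.1),((352,316),.1),((348,407),.095),((235,407),.095))]
print(np.array(P),np.mean(P,0))
p=np.mean(P,0)
rows_to((p[0],p[1],.125),np.radians(-93.2))
```

```text
redtop [0.59377904 0.35678535 0.0925    ] ramface [0.6062018  0.35546593 0.07      ] axis [0.51577491 0.36102381 0.09      ]
[[0.57340797 0.50866914 0.1       ]
 [0.56991884 0.45165811 0.1       ]
 [0.51846924 0.46225766 0.095     ]
 [0.52211592 0.52802369 0.095     ]] [0.54597799 0.48765215 0.0975    ]
dp [ 0.0355 -0.2572  0.185 ] dr [ 0.0001 -0.0001 -0.    ] j7 -2.58
dp [ 0.0355 -0.2572  0.185 ] dr [-1.0e-04 -2.0e-04  1.5e+00] j7 -2.58
```

```bash
python3 -m crank '{"grip":[0,0,0,0,0,0,0,0,0,0],"dp":[[0.01,-0.06,0],[0.02,-0.13,0],[0.03,-0.2,0],[0.036,-0.257,0],[0.036,-0.257,0.04],[0.036,-0.257,0.1],[0.036,-0.257,0.15],[0.036,-0.257,0.18],[0.036,-0.257,0.185],[0.036,-0.257,0.185]],"dr":[[0,0,0],[0,0,0],[0,0,0],[0,0,0],[0,0,0],[0,0,0],[0,0,0],[0,0,0],[0,0,0],[0,0,0]]}' 10
python3 -m crank '{"grip":[0,0,0,0,0,0,0,0,0,0],"dp":[[0,0,0.02],[0,0,0.04],[0,0,0.05],[0,0,0.06],[0,0,0.07],[-0.003,0,0.08],[-0.004,0,0.09],[-0.006,0,0.1],[-0.008,0,0.11],[-0.01,0,0.12]],"dr":[[0,0,0],[0,0,0],[0,0,0],[0,0,0],[0,0,0],[0,0,0],[0,0,0],[0,0,0],[0,0,0],[0,0,0]]}' 10
```

```text
time_s: 12.25
eef_pos: [0.5462, 0.4877, 0.1247]
ee_rot: [[0.998, -0.056, -0.001], [-0.056, -0.998, -0.001], [-0.001, 0.001, -1.0]]
wrist_force: [0.2, 0.9, 0.9]
finger_gap: 0.007
gripper_force: 0.0
time_s: 13.25
eef_pos: [0.5412, 0.4884, 0.065]
ee_rot: [[0.998, -0.056, 0.0], [-0.056, -0.998, 0.0], [0.0, -0.0, -1.0]]
wrist_force: [-0.2, -0.3, 2.1]
finger_gap: 0.003
gripper_force: 1.0
```

```bash
python3 -m crank '{"grip":[0,0,0,0,0,0,0,0,0,0],"dp":[[-0.003,0,0.01],[-0.006,0,0.02],[-0.01,0,0.03],[-0.013,0,0.04],[-0.016,0,0.05],[-0.018,0,0.058],[-0.02,0,0.066],[-0.022,0,0.072],[-0.022,0,0.076],[-0.022,0,0.08]],"dr":[[0,0,0],[0,0,0],[0,0,0],[0,0,0],[0,0,0],[0,0,0],[0,0,0],[0,0,0],[0,0,0],[0,0,0]]}' 10
```

```text
time_s: 14.25
eef_pos: [0.5305, 0.489, 0.0258]
ee_rot: [[0.998, -0.056, 0.0], [-0.056, -0.998, 0.0], [0.0, -0.0, -1.0]]
wrist_force: [-2.5, -0.9, 8.0]
finger_gap: 0.005
gripper_force: 4.1
```

Nearly there. Press on to the stop in small steps.

```bash
python3 -m crank '{"grip":[0,0,0,0,0,0],"dp":[[0,0,0.004],[0,0,0.008],[0,0,0.01],[0,0,0.012],[0,0,0.012],[0,0,0.012]],"dr":[[0,0,0],[0,0,0],[0,0,0],[0,0,0],[0,0,0],[0,0,0]]}' 10
```

```text
time_s: 14.85
eef_pos: [0.5296, 0.489, 0.0196]
ee_rot: [[0.998, -0.055, -0.001], [-0.055, -0.998, -0.0], [-0.001, 0.0, -1.0]]
wrist_force: [-2.0, -0.7, 7.4]
finger_gap: 0.004
gripper_force: 3.8
```

```bash
python3 -m crank '{"grip":[0,0,0,0,0,0],"dp":[[0,0,0.004],[0,0,0.008],[0,0,0.011],[0,0,0.011],[0,0,0.011],[0,0,0.011]],"dr":[[0,0,0],[0,0,0],[0,0,0],[0,0,0],[0,0,0],[0,0,0]]}' 10
python3 - <<'E'
from h import *
w=cam("scene");h=cv2.cvtColor(w["img"],cv2.COLOR_BGR2HSV)[215:305,170:250]
print("blue-ring pixels need wrist view; saved");np.savez("s7.npz",**w)
E
```

```text
time_s: 15.45
eef_pos: [0.529, 0.4891, 0.0139]
ee_rot: [[0.998, -0.055, -0.002], [-0.055, -0.998, -0.0], [-0.002, 0.0, -1.0]]
wrist_force: [-3.7, -2.0, 7.8]
finger_gap: 0.006
gripper_force: 3.7
blue-ring pixels need wrist view; saved
```

Force is still flat, as in the cap-pushing phase. Continue until it climbs.

```bash
python3 -m crank '{"grip":[0,0,0,0,0,0],"dp":[[0,0,0.003],[0,0,0.006],[0,0,0.009],[0,0,0.009],[0,0,0.009],[0,0,0.009]],"dr":[[0,0,0],[0,0,0],[0,0,0],[0,0,0],[0,0,0],[0,0,0]]}' 10
python3 - <<'E'
from h import *
w=cam("wrist");np.savez("w7.npz",**w);h=cv2.cvtColor(w["img"],cv2.COLOR_BGR2HSV)
o=telemetry.get_obs();print(o["eef_pos"],o["wrist_force"])
red=((h[...,0]<8)|(h[...,0]>172))&(h[...,1]>150)&(h[...,2]>60)
n,l,s,c=cv2.connectedComponentsWithStats(red.astype(np.uint8))
for i in range(1,n):
    if s[i][4]>60: print("red",s[i],c[i])
blue=(h[...,0]>100)&(h[...,0]<130)&(h[...,1]>130)&(h[...,2]>60)
print("expected proj tube: ring(.05..), red face top home", proj(w,[[.565,.359,.09],[.59,.358,.0925],[.546,.487,.096],[.529,.489,.02],[.69,.48,.02]]))
E
```

```text
time_s: 16.1
eef_pos: [0.5286, 0.4891, 0.0094]
ee_rot: [[0.998, -0.055, -0.002], [-0.055, -0.998, -0.0], [-0.002, 0.001, -1.0]]
wrist_force: [-5.1, -1.4, 7.8]
finger_gap: 0.005
gripper_force: 4.0
[0.52861658 0.48906005 0.00942761] [-4.21516458 -1.07823655  8.44872535]
red [ 504  163   56   47 2073] [533.72021225 185.27689339]
expected proj tube: ring(.05..), red face top home [[610.01811903 213.75325854]
 [634.3200275  147.69788516]
 [280.29923262 286.78536674]
 [275.97952078 252.07128103]
 [276.80456253 -46.87490651]]
```

Run:
```python
from h import *
w=dict(np.load("w7.npz"));h=cv2.cvtColor(w["img"],cv2.COLOR_BGR2HSV)
for c in(515,535,550): print(c,[tuple(int(v) for v in h[r,c]) for r in range(120,300,8)])
print(proj(w,[[.595,.379,.07],[.585,.379,.07],[.575,.379,.07],[.55,.381,.07],[.606,.37,.07]]))
# pad: rows of column 277 and horizontal bright runs
g=w["img"].max(2)
for c in(240,262,277,300):print(c,g[0:330:8,c].tolist())
for r in(150,200,230):print("row",r,g[r,150:420:6].tolist())
```

```text
515 [(105, 188, 224), (106, 185, 225), (106, 188, 225), (106, 186, 227), (106, 185, 200), (107, 190, 205), (1, 207, 122), (1, 217, 122), (1, 207, 123), (1, 209, 127), (0, 196, 135), (24, 19, 132), (27, 21, 135), (23, 17, 134), (32, 24, 138), (30, 25, 143), (30, 22, 149), (32, 24, 159), (30, 20, 170), (3, 119, 71), (4, 109, 75), (8, 117, 70), (6, 75, 65)]
535 [(106, 189, 223), (106, 184, 226), (106, 185, 225), (116, 12, 144), (30, 17, 136), (27, 18, 155), (1, 210, 165), (2, 241, 166), (2, 227, 182), (1, 222, 191), (3, 244, 191), (108, 216, 162), (32, 23, 198), (32, 22, 207), (32, 24, 214), (34, 19, 218), (30, 13, 224), (33, 13, 228), (28, 13, 235), (83, 16, 63), (4, 117, 70), (7, 120, 72), (110, 12, 62)]
550 [(106, 185, 223), (106, 189, 225), (40, 7, 104), (26, 15, 132), (28, 22, 196), (28, 18, 208), (1, 224, 165), (2, 243, 221), (3, 243, 220), (3, 239, 227), (3, 244, 231), (174, 201, 208), (30, 13, 233), (33, 12, 236), (30, 12, 238), (33, 10, 241), (30, 7, 243), (30, 5, 245), (30, 4, 245), (0, 0, 255), (4, 132, 77), (6, 126, 71), (9, 135, 70)]
[[531.64295295 134.72877442]
 [528.16630
[... 773 characters left out ...]
67, 159, 144, 130, 116, 88, 61, 50, 44, 24, 137, 41, 30, 36, 39, 39, 39, 41, 43, 41, 39, 45, 50, 52, 47]
row 150 [39, 33, 33, 34, 36, 32, 20, 35, 35, 29, 30, 31, 31, 27, 35, 36, 184, 238, 124, 169, 167, 167, 169, 111, 238, 147, 32, 33, 35, 27, 31, 35, 33, 32, 33, 32, 35, 27, 33, 33, 37, 56, 200, 233, 230]
row 200 [29, 29, 30, 28, 36, 31, 32, 31, 31, 29, 28, 12, 24, 31, 27, 27, 79, 110, 73, 69, 143, 147, 146, 159, 219, 44, 28, 34, 31, 28, 27, 33, 20, 30, 30, 33, 26, 33, 30, 25, 24, 185, 231, 233, 232]
row 230 [26, 15, 20, 29, 23, 24, 22, 21, 31, 26, 21, 26, 135, 39, 38, 38, 35, 38, 38, 36, 33, 38, 36, 35, 35, 34, 36, 34, 35, 109, 19, 20, 27, 22, 19, 25, 29, 23, 23, 25, 90, 107, 103, 209, 207]
```

The ram disc is touching the red cap and only a thin blue sliver remains, so the cap is most of the way on. Press further and measure the ring.

```bash
cat > ring.py <<'E'
from h import *
w=cam("wrist");h=cv2.cvtColor(w["img"],cv2.COLOR_BGR2HSV)
for c in(530,536,542):
    s=h[140:260,c];b=(s[:,0]>95)&(s[:,0]<135)&(s[:,1]>120);r=((s[:,0]<8)|(s[:,0]>170))&(s[:,1]>150)
    rr=140+np.nonzero(r)[0]; print(c,"red",rr.min(),rr.max(),"ring rows",int(b[rr.max()-140:].sum()))
o=telemetry.get_obs();print(o["eef_pos"],o["wrist_force"])
E
python3 ring.py
python3 -m crank '{"grip":[0,0,0,0,0],"dp":[[0,0,0.003],[0,0,0.006],[0,0,0.006],[0,0,0.006],[0,0,0.006]],"dr":[[0,0,0],[0,0,0],[0,0,0],[0,0,0],[0,0,0]]}' 10 | grep -E "eef_pos|wrist"; python3 ring.py
```

```text
530 red 165 204 ring rows 3
536 red 166 205 ring rows 3
542 red 167 206 ring rows 4
[0.52860761 0.48908631 0.00943221] [-4.14906931 -1.1396052   8.37418181]
eef_pos: [0.5285, 0.4891, 0.0065]
wrist_force: [-4.8, -1.2, 9.5]
530 red 167 206 ring rows 1
536 red 168 208 ring rows 1
542 red 169 209 ring rows 1
[0.52848033 0.4890682  0.00647151] [-4.61957515 -1.13297559  8.75447779]
```

```bash
python3 -m crank '{"grip":[0,0,0,0,0],"dp":[[0,0,0.003],[0,0,0.006],[0,0,0.007],[0,0,0.007],[0,0,0.007]],"dr":[[0,0,0],[0,0,0],[0,0,0],[0,0,0],[0,0,0]]}' 10 | grep -E "eef_pos|wrist"; python3 ring.py
```

```text
eef_pos: [0.5284, 0.4891, 0.0031]
wrist_force: [-5.0, -1.1, 9.1]
530 red 168 209 ring rows 0
536 red 170 211 ring rows 0
542 red 171 212 ring rows 0
[0.52838926 0.48910354 0.0030582 ] [-4.95319952 -1.41853483  9.1154473 ]
```

```bash
python3 -m crank '{"grip":[0,0,0,0,0],"dp":[[0,0,0.003],[0,0,0.005],[0,0,0.006],[0,0,0.006],[0,0,0.006]],"dr":[[0,0,0],[0,0,0],[0,0,0],[0,0,0],[0,0,0]]}' 10 | grep -E "eef_pos|wrist"; python3 ring.py
python3 - <<'E'
from h import *
w=cam("wrist");np.savez("w8.npz",**w);g=w["img"].max(2)
for r in range(190,300,8):print(r,g[r,190:360:6].tolist())
E
```

```text
eef_pos: [0.5284, 0.4891, 0.0015]
wrist_force: [-8.7, -4.0, 17.7]
530 red 170 210 ring rows 0
536 red 171 212 ring rows 0
542 red 173 213 ring rows 0
[0.52842145 0.48917908 0.00153487] [-7.1191638  -4.91292113 18.06864729]
190 [29, 32, 36, 26, 18, 25, 29, 24, 22, 55, 238, 223, 143, 138, 143, 137, 127, 218, 146, 28, 32, 31, 22, 29, 30, 34, 35, 32, 34]
198 [29, 33, 36, 22, 23, 28, 21, 22, 23, 30, 134, 135, 145, 138, 144, 137, 123, 218, 192, 32, 27, 32, 28, 34, 31, 34, 35, 35, 36]
206 [25, 30, 35, 26, 22, 20, 30, 21, 22, 23, 128, 115, 75, 71, 76, 66, 125, 218, 191, 18, 34, 34, 31, 35, 26, 32, 33, 31, 26]
214 [25, 19, 20, 21, 25, 100, 160, 133, 133, 132, 134, 132, 134, 135, 131, 133, 132, 135, 134, 131, 132, 157, 232, 22, 26, 9, 21, 24, 23]
222 [27, 24, 28, 26, 13, 77, 38, 38, 38, 34, 35, 38, 41, 40, 39, 42, 40, 40, 37, 38, 41, 38, 138, 24, 23, 18, 22, 24, 23]
230 [28, 24, 26, 29, 25, 51, 34, 33, 34, 40, 34, 41, 36, 35, 32, 38, 34, 37, 36, 30, 38, 37, 136, 25, 24, 30, 24, 22, 19]
238 [29, 31, 25, 25, 28, 29, 47, 42, 40, 38, 39, 37, 37, 34, 43, 39, 41, 39, 38, 38, 39, 40, 138, 27, 20, 18,
[... 168 characters left out ...]
 38, 37, 38, 40, 41, 77, 80, 38, 79, 77, 51, 40, 39, 40, 35, 135, 25, 15, 20, 25, 28, 21]
262 [32, 28, 30, 33, 29, 20, 128, 39, 40, 41, 32, 78, 77, 78, 34, 78, 79, 77, 38, 34, 33, 31, 110, 22, 24, 20, 25, 20, 28]
270 [44, 42, 41, 44, 40, 42, 73, 39, 42, 45, 43, 51, 52, 61, 41, 69, 53, 50, 43, 44, 43, 43, 60, 43, 41, 44, 45, 41, 44]
278 [39, 44, 41, 41, 45, 41, 47, 43, 44, 42, 42, 40, 40, 65, 41, 66, 45, 40, 42, 43, 44, 45, 45, 49, 44, 37, 42, 42, 43]
286 [40, 41, 44, 40, 38, 40, 42, 44, 45, 38, 37, 39, 37, 103, 38, 107, 47, 43, 41, 40, 41, 40, 46, 41, 39, 40, 40, 43, 44]
294 [40, 43, 40, 44, 40, 40, 38, 43, 46, 40, 42, 44, 37, 132, 41, 128, 42, 40, 40, 37, 40, 44, 45, 44, 42, 41, 42, 42, 42]
```

Ring gone and force doubled to 18 N in 1.5 mm: that is the stop. One more slight press, then let the treadle up and rise.

```bash
python3 -m crank '{"grip":[0,0,0],"dp":[[0,0,0.002],[0,0,0.002],[0,0,0.002]],"dr":[[0,0,0],[0,0,0],[0,0,0]]}' 10 | grep -E "eef|wrist"
python3 -m crank '{"grip":[0,0,0,0,0,0,0,0,0,0],"dp":[[0.003,0,-0.02],[0.008,0,-0.05],[0.014,0,-0.08],[0.02,0,-0.11],[0.026,0,-0.14],[0.03,0,-0.17],[0.032,0,-0.22],[0.032,0,-0.3],[0.032,0,-0.38],[0.032,0,-0.44]],"dr":[[0,0,0],[0,0,0],[0,0,0],[0,0,0],[0,0,0],[0,0,0],[0,0,0],[0,0,0],[0,0,0],[0,0,0]]}' 10
python3 -c "
from h import *
rows_to((.521,.361,.22),np.radians(-93.2))"
```

```text
eef_pos: [0.5284, 0.4892, 0.0011]
wrist_force: [-9.0, -6.7, 21.9]
time_s: 19.2
eef_pos: [0.5464, 0.4881, 0.2217]
ee_rot: [[0.998, -0.056, 0.001], [-0.056, -0.998, 0.001], [0.001, -0.001, -1.0]]
wrist_force: [1.3, 0.6, -0.1]
finger_gap: 0.003
gripper_force: 0.0
dp [-0.0366  0.2566  0.0031] dr [-0.0006 -0.0003 -0.    ] j7 -2.7
dp [-0.0366  0.2566  0.0031] dr [-5.0e-04  1.0e-03  1.5e+00] j7 -2.7
```

```bash
python3 -m crank '{"grip":[0.66,0.66,0.66,0.66,0.66,0.66,0.66,0.66],"dp":[[-0.01,0.07,0],[-0.02,0.15,0],[-0.04,0.22,0],[-0.049,0.257,0],[-0.049,0.257,0],[-0.049,0.257,0],[-0.049,0.257,0],[-0.049,0.257,0]],"dr":[[0,0,0],[0,0,0],[0,0,0],[0,0,0],[0,0,0],[0,0,0],[0,0,0],[0,0,0]]}' 25
python3 - <<'E'
from h import *
w=cam("wrist");np.savez("w9.npz",**w);h=cv2.cvtColor(w["img"],cv2.COLOR_BGR2HSV)
red=((h[...,0]<8)|(h[...,0]>172))&(h[...,1]>150)&(h[...,2]>60)
red[:, :200]=0
n,l,s,c=cv2.connectedComponentsWithStats(red.astype(np.uint8));i=1+s[1:,4].argmax();x,y,ww,hh,_=s[i];print(s[i],c[i])
cx=c[i][0];col=int(cx)
rr=np.nonzero(l[:,col]==i)[0]
print("red face",at_z(w,(cx,rr.min()),.0925),"cap rear",at_z(w,(cx,rr.max()),.0925))
b=(h[...,0]>95)&(h[...,0]<135)&(h[...,1]>120)
print("ring rows",b[rr.max():rr.max()+12,col].sum())
# label / black end
print(h[rr.max():rr.max()+130:4,col].tolist())
# pad rim brightness column
print(proj(w,[[.546,.487,.096]]))
rows_to((.513,.361,.0595),np.radians(-93.2))
E
```

```text
time_s: 20.0
eef_pos: [0.5145, 0.3623, 0.2185]
ee_rot: [[0.999, -0.054, -0.001], [-0.054, -0.999, 0.001], [-0.001, -0.001, -1.0]]
wrist_force: [0.5, 0.1, -0.0]
finger_gap: 0.648
gripper_force: 0.0
[256 145  40  15 580] [275.95862069 151.9137931 ]
red face [0.57779593 0.35823828 0.0925    ] cap rear [0.56358603 0.35898723 0.0925    ]
ring rows 0
[[2, 177, 246], [90, 1, 247], [60, 1, 247], [60, 1, 247], [60, 1, 247], [90, 1, 247], [42, 13, 191], [33, 20, 142], [33, 18, 139], [33, 22, 141], [30, 22, 139], [20, 36, 129], [20, 35, 133], [23, 32, 129], [23, 33, 130], [21, 36, 133], [22, 35, 130], [21, 31, 131], [23, 35, 132], [21, 27, 131], [30, 22, 141], [35, 22, 141], [36, 26, 140], [30, 23, 136], [20, 23, 68], [128, 26, 40], [105, 26, 39], [168, 34, 37], [60, 15, 34], [107, 171, 116], [106, 182, 150], [106, 187, 198], [30, 23, 222]]
[[155.96917379 183.07609238]]
dp [-0.0027  0.0026  0.3178] dr [-0.0003  0.0003  0.0006] j7 -2.59
dp [-0.0027  0.0026  0.3178] dr [-4.0000e-04 -4.0000e-04 -1.4994e+00] j7 -2.59
```

No ring remains, and the tube origin is at x≈0.512, against the anvil as expected. Pick it up.

```bash
python3 -m crank '{"grip":[0.66,0.66,0.66,0.66,0.66,0.66,0.66,0.2,0.2,0.2],"dp":[[0,0.001,0.08],[0,0.001,0.16],[0,0.001,0.22],[0,0.001,0.28],[0,0.001,0.31],[0,0.001,0.317],[0,0.001,0.317],[0,0.001,0.317],[0,0.001,0.317],[0,0.001,0.317]],"dr":[[0,0,0],[0,0,0],[0,0,0],[0,0,0],[0,0,0],[0,0,0],[0,0,0],[0,0,0],[0,0,0],[0,0,0]]}' 25
python3 -m crank '{"grip":[0.2,0.2,0.2,0.2,0.2,0.2,0.2,0.2,0.2,0.2],"dp":[[0,0,0],[0,0,-0.02],[0,0,-0.06],[0,0,-0.14],[0,0,-0.23],[0,0,-0.32],[0,0,-0.41],[0,0,-0.48],[0,0,-0.5],[0,0,-0.5]],"dr":[[0,0,0],[0,0,0],[0,0,0],[0,0,0],[0,0,0],[0,0,0],[0,0,0],[0,0,0],[0,0,0],[0,0,0]]}' 25
python3 -c "
from h import *
rows_to((.478,-.2455,.3),np.radians(-91.0))"
```

```text
time_s: 21.05
eef_pos: [0.5153, 0.3608, 0.0612]
ee_rot: [[0.998, -0.056, 0.002], [-0.056, -0.998, 0.001], [0.002, -0.001, -1.0]]
wrist_force: [0.2, 0.4, 1.2]
finger_gap: 0.424
gripper_force: 0.0
time_s: 22.05
eef_pos: [0.515, 0.3609, 0.3122]
ee_rot: [[0.998, -0.056, 0.003], [-0.056, -0.998, 0.002], [0.003, -0.002, -1.0]]
wrist_force: [-0.1, -1.0, -0.6]
finger_gap: 0.203
gripper_force: 0.0
dp [-0.0062  1.2152  0.0221] dr [-0.0009 -0.0013 -0.0184] j7 -2.55
dp [-0.0062  1.2152  0.0221] dr [-2.0000e-03  1.4000e-03  1.4816e+00] j7 -2.55
```

The fingers had not closed before the lift, so the tube was left behind. Check where it lies.

```bash
python3 -m crank '{"grip":[0.66,0.66,0.66,0.66,0.66],"dp":[[0,0,0],[0,0,0],[0,0,0],[0,0,0],[0,0,0]],"dr":[[0,0,0],[0,0,0],[0,0,0],[0,0,0],[0,0,0]]}' 25 | grep eef
cat > red.py <<'E'
from h import *
w=cam("wrist");h=cv2.cvtColor(w["img"],cv2.COLOR_BGR2HSV);np.savez("wl.npz",**w)
red=((h[...,0]<8)|(h[...,0]>172))&(h[...,1]>150)&(h[...,2]>60)
n,l,s,c=cv2.connectedComponentsWithStats(red.astype(np.uint8))
for i in range(1,n):
    if s[i][4]>80:
        k=int(c[i][0]);rr=np.nonzero(l[:,k]==i)[0]
        print(s[i],"face",at_z(w,(c[i][0],rr.min()),.0925))
# whole-tube footprint: compare with centre of white body
white=((h[...,1]<60)&(h[...,2]>115)).astype(np.uint8)
k=proj(w,[[.58,.358,.0925],[.512,.361,.09],[.44,.366,.0925]]);print(k)
for r in range(int(k[0][1])+12,int(k[2][1]),10):
    row=np.nonzero(white[r,int(k[0][0])-40:int(k[0][0])+40])[0]
    if len(row): print(r,row.min()+int(k[0][0])-40,row.max()+int(k[0][0])-40,h[r,int(k[0][0])].tolist())
E
python3 red.py
```

```text
eef_pos: [0.5146, 0.3603, 0.3095]
[259 144  31  12 336] face [0.57746793 0.35844679 0.0925    ]
[[273.94939425 142.03348063]
 [274.51427986 192.17426449]
 [273.81104057 241.6359892 ]]
154 311 312 [3, 241, 247]
164 249 312 [0, 0, 246]
174 261 312 [90, 1, 249]
184 261 286 [30, 23, 142]
194 262 286 [21, 28, 128]
204 251 296 [24, 28, 126]
214 262 286 [23, 32, 129]
224 261 286 [30, 21, 135]
234 251 312 [120, 18, 42]
```

Tube undisturbed in the cradle. Go down again and give the fingers time to close.

```bash
python3 -m crank '{"grip":[0.66,0.66,0.66,0.66,0.66,0.66,0.66,0.66,0.66,0.3],"dp":[[0,0,0.08],[0,0,0.16],[0,0,0.24],[0,0,0.32],[0,0,0.4],[0,0,0.46],[0,0,0.49],[0,0,0.5],[0,0,0.5],[0,0,0.5]],"dr":[[0,0,0],[0,0,0],[0,0,0],[0,0,0],[0,0,0],[0,0,0],[0,0,0],[0,0,0],[0,0,0],[0,0,0]]}' 25 | grep eef
python3 -m crank '{"grip":[0.2,0.2,0.2,0.2,0.2,0.2],"dp":[[0,0,0],[0,0,0],[0,0,0],[0,0,0],[0,0,0],[0,0,0]],"dr":[[0,0,0],[0,0,0],[0,0,0],[0,0,0],[0,0,0],[0,0,0]]}' 25
```

```text
eef_pos: [0.5157, 0.3614, 0.0618]
time_s: 24.2
eef_pos: [0.5152, 0.3608, 0.0607]
ee_rot: [[0.998, -0.056, 0.001], [-0.056, -0.998, 0.001], [0.001, -0.001, -1.0]]
wrist_force: [-0.2, -0.4, 5.4]
finger_gap: 0.352
gripper_force: 22.0
```

```bash
python3 -m crank '{"grip":[0.2,0.2,0.2,0.2,0.2,0.2,0.2,0.2,0.2,0.2],"dp":[[0,0,-0.02],[0,0,-0.06],[0,0,-0.14],[0,0,-0.23],[0,0,-0.32],[0,0,-0.41],[0,0,-0.48],[0,0,-0.5],[0,0,-0.5],[0,0,-0.5]],"dr":[[0,0,0],[0,0,0],[0,0,0],[0,0,0],[0,0,0],[0,0,0],[0,0,0],[0,0,0],[0,0,0],[0,0,0]]}' 25
```

```text
time_s: 25.2
eef_pos: [0.5141, 0.3596, 0.3085]
ee_rot: [[0.998, -0.056, -0.002], [-0.056, -0.998, -0.002], [-0.002, 0.002, -1.0]]
wrist_force: [-0.3, 0.2, -0.2]
finger_gap: 0.201
gripper_force: 0.0
```

The pads were about 12 mm above the axis and squeezed off. Recheck the tube, then grip 5 mm lower.

```bash
python3 -m crank '{"grip":[0.66,0.66,0.66,0.66,0.66],"dp":[[0,0,0],[0,0,0],[0,0,0],[0,0,0],[0,0,0]],"dr":[[0,0,0],[0,0,0],[0,0,0],[0,0,0],[0,0,0]]}' 25 | grep eef; python3 red.py
```

```text
eef_pos: [0.5147, 0.3604, 0.3098]
[259 144  31  12 340] face [0.57763748 0.35826015 0.0925    ]
[[274.05511315 142.17381846]
 [274.61841676 192.2613645 ]
 [273.91474768 241.68149386]]
154 311 313 [3, 237, 246]
164 249 313 [0, 0, 246]
174 261 313 [90, 1, 248]
184 261 286 [30, 16, 140]
194 263 286 [24, 32, 128]
204 251 297 [23, 32, 127]
214 262 286 [24, 28, 127]
224 261 286 [33, 21, 136]
234 251 312 [165, 13, 38]
```

```bash
python3 -m crank '{"grip":[0.66,0.66,0.66,0.66,0.66,0.66,0.66,0.66,0.66,0.3],"dp":[[0,0,0.08],[0,0,0.16],[0,0,0.24],[0,0,0.32],[0,0,0.4],[0,0,0.46],[0,0,0.5],[0,0,0.509],[0,0,0.509],[0,0,0.509]],"dr":[[0,0,0],[0,0,0],[0,0,0],[0,0,0],[0,0,0],[0,0,0],[0,0,0],[0,0,0],[0,0,0],[0,0,0]]}' 30 | grep eef
python3 -m crank '{"grip":[0.2,0.2,0.2,0.2,0.2,0.2],"dp":[[0,0,0],[0,0,0],[0,0,0],[0,0,0],[0,0,0],[0,0,0]],"dr":[[0,0,0],[0,0,0],[0,0,0],[0,0,0],[0,0,0],[0,0,0]]}' 30
```

```text
eef_pos: [0.5155, 0.3612, 0.0569]
time_s: 27.35
eef_pos: [0.5154, 0.3608, 0.0566]
ee_rot: [[0.998, -0.056, 0.001], [-0.056, -0.998, 0.001], [0.001, -0.001, -1.0]]
wrist_force: [0.1, -0.2, 6.0]
finger_gap: 0.409
gripper_force: 29.2
```

```bash
python3 -m crank '{"grip":[0.2,0.2,0.2,0.2,0.2,0.2,0.2,0.2,0.2,0.2],"dp":[[0,0,-0.01],[0,0,-0.03],[0,0,-0.07],[0,0,-0.14],[0,0,-0.22],[0,0,-0.3],[0,0,-0.38],[0,0,-0.46],[0,0,-0.5],[0,0,-0.5]],"dr":[[0,0,0],[0,0,0],[0,0,0],[0,0,0],[0,0,0],[0,0,0],[0,0,0],[0,0,0],[0,0,0],[0,0,0]]}' 30
python3 -c "
from h import *
rows_to((.478,-.2455,.3),np.radians(-91.0))"
```

```text
time_s: 28.35
eef_pos: [0.5149, 0.3618, 0.3093]
ee_rot: [[0.998, -0.055, 0.004], [-0.055, -0.998, 0.003], [0.004, -0.004, -1.0]]
wrist_force: [0.2, 0.2, -2.0]
finger_gap: 0.379
gripper_force: 26.5
dp [-0.0067  1.2169  0.0141] dr [-0.0017 -0.0018 -0.0181] j7 -2.55
dp [-0.0067  1.2169  0.0141] dr [-0.0029  0.0026  1.4819] j7 -2.55
```

Held this time. Travel to the empty +y lane.

```bash
python3 -m crank '{"grip":[0.2,0.2,0.2,0.2,0.2,0.2,0.2,0.2,0.2,0.2],"dp":[[0,0.05,0],[0,0.12,0],[0,0.2,0],[0,0.29,0],[0,0.38,0],[0,0.47,0],[0,0.56,0],[0,0.65,0],[0,0.74,0],[0,0.83,0]],"dr":[[0,0,0],[0,0,0],[0,0,0],[0,0,0],[0,0,0],[0,0,0],[0,0,0],[0,0,0],[0,0,0],[0,0,0]]}' 40 | grep -E "eef|grip|gap"
python3 -m crank '{"grip":[0.2,0.2,0.2,0.2,0.2,0.2,0.2,0.2,0.2,0.2],"dp":[[0,0.08,0],[0,0.16,0],[0,0.23,0],[0,0.29,0],[0,0.34,0],[0,0.37,0],[0,0.384,0],[0,0.384,0],[0,0.384,0],[0,0.384,0]],"dr":[[0,0,-0.005],[0,0,-0.01],[0,0,-0.015],[0,0,-0.018],[0,0,-0.018],[0,0,-0.018],[0,0,-0.018],[0,0,-0.018],[0,0,-0.018],[0,0,-0.018]]}' 40
python3 - <<'E'
from h import *
w=cam("wrist");np.savez("w10.npz",**w);h=cv2.cvtColor(w["img"],cv2.COLOR_BGR2HSV);o=telemetry.get_obs();print(o["eef_pos"],o["joints"])
red=((h[...,0]<8)|(h[...,0]>172))&(h[...,1]>150)&(h[...,2]>60)
n,l,s,c=cv2.connectedComponentsWithStats(red.astype(np.uint8))
for i in range(1,n):
    if s[i][4]>80:
        k=int(c[i][0]);rr=np.nonzero(l[:,k]==i)[0]
        print(s[i],c[i],"faceHeld",at_z(w,(c[i][0],rr.min()),o["eef_pos"][2]+.0085+.0225),"inTray",at_z(w,(c[i][0],rr.min()),.0545))
g=w["img"]
for wx in(.45,.5,.55):
    ys=np.arange(-.45,-.18,.003);P=proj(w,[[wx,y,.0145] for y in ys]).round().astype(int)
    print(wx,[int(g[v,u].max()) if 0<=u<560 and 0<=v<420 else -1 for u,v in P])
E
```

```text
eef_pos: [0.4896, -0.0556, 0.3038]
finger_gap: 0.383
gripper_force: 35.5
time_s: 30.35
eef_pos: [0.4812, -0.244, 0.3056]
ee_rot: [[1.0, -0.016, 0.0], [-0.016, -1.0, 0.0], [0.0, -0.0, -1.0]]
wrist_force: [0.0, -0.0, -1.9]
finger_gap: 0.381
gripper_force: 35.5
[ 0.48116054 -0.24428664  0.30567194] [ 0.67592046  0.19333601 -0.37352265  1.72477416  0.07394938  1.23722929
 -1.30240376]
[ 235  147  102   36 2905] [278.32185886 163.31669535] faceHeld [ 0.54669247 -0.24612334  0.33667194] inTray [ 0.53948541 -0.24973007  0.0545    ]
0.45 [215, 203, 213, 216, 217, 221, 145, 104, 48, 151, 149, 151, 147, 151, 120, 162, 88, 150, 149, 150, 149, 151, 151, 149, 152, 150, 150, 139, 147, 106, 144, 151, 142, 128, 131, 130, 133, 145, 172, 198, 210, 217, 173, 112, 113, 111, 113, 110, 108, 109, 97, 167, 196, 205, 218, 226, 232, 234, 236, 237, 237, 242, 243, 244, 244, 232, 234, 237, 238, 239, 240, 238, 235, 233, 231, 228, 224, 222, 220, 218, 214, 205, 201, 194, 183, 176, 163, 158, 94, 87]
0.5 [214, 215, 213, 215, 217, 161, 160, 84, 143, 156, 152, 150, 155, 153, 134, 120, 86, 153, 151, 154, 151, 151, 154, 152, 152, 153, 144, 148, 110, 124, 152, 156, 153, 154, 145, 144, 144, 152, 222, 235, 241, 243, 243, 243, 243, 243, 239, 236, 167, 158, 182, 189, 200, 208, 215, 221, 224, 227, 228, 231, 232, 234, 236, 239, 241, 241, 241, 242, 242, 243, 243, 243, 242, 241, 240, 239, 237, 235, 234, 232, 230, 226, 226, 220, 217, 211, 206, 199, 182, 159]
0.55 [215, 215, 214, 216, 220, 148, 122, 121, 155, 156, 154, 156, 155, 127, 138, 76, 150, 159, 153, 156, 159, 160, 158, 161, 162, 159, 125, 157, 107, 166, 165, 161, 166, 162, 165, 163, 155, 131, 161, 106, 168, 167, 168, 166, 169, 167, 167, 169, 168, 173, 118, 162, 100, 173, 173, 174, 174, 173, 174, 173, 176, 120, 154, 106, 179, 175, 177, 177, 177, 178, 178, 180, 179, 181, 111, 152, 116, 182, 183, 181, 181, 184, 134, 143, 221, 229, 230, 229, 230, 230]
```

Ribs show the lane middle at y≈-0.2435 with tray yaw ≈-1.5°; the held tube is aligned with it. Lower.

```bash
python3 -m crank '{"grip":[0.2,0.2,0.2,0.2,0.2,0.2,0.2,0.2,0.2,0.2],"dp":[[0,-0.001,0.08],[0,-0.001,0.17],[0,-0.001,0.26],[0,-0.001,0.35],[0,-0.001,0.42],[0,-0.001,0.48],[0,-0.001,0.52],[0,-0.001,0.54],[0,-0.001,0.545],[0,-0.001,0.55]],"dr":[[0,0,0.002],[0,0,0.004],[0,0,0.004],[0,0,0.004],[0,0,0.004],[0,0,0.004],[0,0,0.004],[0,0,0.004],[0,0,0.004],[0,0,0.004]]}' 40
python3 -m crank '{"grip":[0.2,0.2,0.2,0.2],"dp":[[0,0,0.005],[0,0,0.009],[0,0,0.009],[0,0,0.009]],"dr":[[0,0,0],[0,0,0],[0,0,0],[0,0,0]]}' 40
```

```text
time_s: 31.4
eef_pos: [0.4818, -0.2452, 0.0313]
ee_rot: [[1.0, -0.026, 0.002], [-0.026, -1.0, -0.001], [0.002, 0.001, -1.0]]
wrist_force: [-0.3, -0.1, -1.4]
finger_gap: 0.383
gripper_force: 35.5
time_s: 31.8
eef_pos: [0.481, -0.2453, 0.0264]
ee_rot: [[1.0, -0.027, 0.001], [-0.027, -1.0, -0.0], [0.001, 0.0, -1.0]]
wrist_force: [-0.2, -0.2, -3.0]
finger_gap: 0.38
gripper_force: 35.5
```

```bash
python3 -m crank '{"grip":[0.2,0.2,0.2,0.2],"dp":[[0,-0.002,0.003],[0,-0.002,0.005],[0,-0.002,0.005],[0,-0.002,0.005]],"dr":[[0,0,0],[0,0,0],[0,0,0],[0,0,0]]}' 40 | grep -E "eef|wrist"
python3 -m crank '{"grip":[0.2,0.2,0.2,0.2],"dp":[[0,0,0.002],[0,0,0.004],[0,0,0.004],[0,0,0.004]],"dr":[[0,0,0],[0,0,0],[0,0,0],[0,0,0]]}' 40| grep -E "eef|wrist"
```

```text
eef_pos: [0.4811, -0.2441, 0.0237]
wrist_force: [1.3, -1.6, -0.9]
eef_pos: [0.4815, -0.2442, 0.0222]
wrist_force: [0.7, 0.5, 5.4]
```

Seated on the floor. Release slowly and rise.

```bash
python3 -m crank '{"grip":[0.45,0.52,0.6,0.66,0.66,0.66,0.66,0.66,0.66,0.66],"dp":[[0,0,0],[0,0,0],[0,0,0],[0,0,0],[0,0,-0.03],[0,0,-0.1],[0,0,-0.2],[0,0,-0.3],[0,0,-0.4],[0,0,-0.48]],"dr":[[0,0,0],[0,0,0],[0,0,0],[0,0,0],[0,0,0],[0,0,0],[0,0,0],[0,0,0],[0,0,0],[0,0,0]]}' 20
python3 -m crank '{"grip":[0.66,0.66,0.66],"dp":[[-0.08,0,-0.05],[-0.08,0,-0.05],[-0.08,0,-0.05]],"dr":[[0,0,0],[0,0,0],[0,0,0]]}' 20 | grep eef
cat > chk.py <<'E'
from h import *
w=cam("wrist");np.savez("w11.npz",**w);h=cv2.cvtColor(w["img"],cv2.COLOR_BGR2HSV);o=telemetry.get_obs();print(o["eef_pos"],o["joints"])
red=((h[...,0]<8)|(h[...,0]>172))&(h[...,1]>150)&(h[...,2]>60)
b=(h[...,0]>95)&(h[...,0]<135)&(h[...,1]>120)
n,l,s,c=cv2.connectedComponentsWithStats(red.astype(np.uint8))
for i in range(1,n):
    if s[i][4]>80:
        k=int(c[i][0]);rr=np.nonzero(l[:,k]==i)[0]
        f=at_z(w,(c[i][0],rr.min()),.0545)
        print(s[i],"face",f,"blue",b[rr.max():rr.max()+10,k].sum())
        for dx in(.03,.07,.1,.125):   # body edges along the tube
            ys=np.arange(-.034,.034,.001);P=proj(w,[[f[0]-dx,f[1]+y,.034] for y in ys]).round().astype(int)
            v=np.array([h[q,p] if 0<=p<560 and 0<=q<420 else (0,0,0) for p,q in P]).astype(int)
            m=np.nonzero((v[:,1]<60)&(v[:,2]>190))[0]
            if len(m): print("  x",round(f[0]-dx,3),"edges",round(f[1]+ys[m.min()],3),round(f[1]+ys[m.max()],3))
E
python3 chk.py
```

```text
time_s: 33.6
eef_pos: [0.4812, -0.2439, 0.266]
ee_rot: [[1.0, -0.026, 0.003], [-0.026, -1.0, -0.001], [0.003, 0.001, -1.0]]
wrist_force: [0.5, -1.7, -0.8]
finger_gap: 0.656
gripper_force: 0.0
eef_pos: [0.4406, -0.2432, 0.2879]
[ 0.44076681 -0.24287321  0.28676597] [ 0.72068942  0.14078001 -0.3773968   1.82856475  0.05604679  1.18212602
 -1.2719623 ]
[259 113  31  13 343] face [ 0.54496353 -0.24453427  0.0545    ] blue 0
  x 0.515 edges -0.262 -0.229
  x 0.475 edges -0.259 -0.227
[308 118  32  13 354] face [ 0.53677407 -0.31261184  0.0545    ] blue 0
  x 0.507 edges -0.335 -0.301
  x 0.467 edges -0.333 -0.3
  x 0.437 edges -0.33 -0.322
  x 0.412 edges -0.325 -0.321
```

Tube lies at x≈0.479, y≈-0.2445 in the lane, no blue ring, parallel to the other tube. Now find the counter's tab by triangulating the pixel positions I already noted.

Run:
```python
from h import *
C=np.load("c0.npz");s={k:C[k+"s"] for k in("W","K","D","img")}
w1,w3,w4=[dict(np.load(f"w{i}.npz")) for i in(1,3,4)]
def ray(c,uv):
    p=cv2.undistortPoints(np.array([[uv]],float),c["K"],c["D"])[0,0];d=c["W"][:3,:3]@np.array([p[0],-p[1],-1]);return c["W"][:3,3],d/np.linalg.norm(d)
def tri(*rs):
    A=sum(np.eye(3)-np.outer(d,d) for o,d in rs);b=sum((np.eye(3)-np.outer(d,d))@o for o,d in rs);X=np.linalg.solve(A,b)
    return X,[round(1000*np.linalg.norm((np.eye(3)-np.outer(d,d))@(X-o)),1) for o,d in rs]
t=(295.3,214.8)
print("scene+w3a",tri(ray(s,t),ray(w3,(448,166))));print("scene+w3b",tri(ray(s,t),ray(w3,(467,173.6))))
print("scene+w1",tri(ray(s,t),ray(w1,(7,65))))
f=lambda x,y:(140+x/4,200+y/4)
print("housing top corners scene", [at_z(s,f(*q),.051).round(3) for q in((643,122),(690,100),(718,112),(672,138))])
# dark pixels near tally in w3 
g=w3["img"].max(2)
print(w3["img"][150:192:3,412:480:3].max(2))
```

```text
scene+w3a (array([0.45248395, 0.06581852, 0.10150946]), [np.float64(0.4), np.float64(0.4)])
scene+w3b (array([0.44781391, 0.05305043, 0.10889839]), [np.float64(15.7), np.float64(15.7)])
scene+w1 (array([0.4565803 , 0.05761079, 0.09539198]), [np.float64(3.6), np.float64(3.6)])
housing top corners scene [array([0.433, 0.062, 0.051]), array([0.433, 0.006, 0.051]), array([0.402, 0.007, 0.051]), array([0.397, 0.066, 0.051])]
[[221 221 210 215 218 217 219 219 223 221 219 221 223 224 221 221 220 221
  219 221 216 213 215]
 [224 223 226 227 226 225 228 229 227 222 150 155 168  97 102 115 219 217
  215 215 215 216 214]
 [224 201 112  98  89  85 120 123 117 123 122 122 119 120 191 232 218 218
  214 214 215 215 214]
 [224  66  99 100 107 127 129  91  49  85 154  48  32 122 117 116 219 216
  216 217 219 217 216]
 [123  64  72  55  61  46  53  61  57  89  89  23  62  93 121 109 219 215
  218 217 219 219 215]
 [156  64  78  56 116 118 125  61  72  61  95  22  62  70  97 104 171 221
  218 220 220 219 218]
 [161  65  59  50  75  88  87  93 133 155 172  19  67 162 220 219 220 197
  226 222 220 220 218]
 [236 125 123  78  86  88  93 158 219 225 235  44  59 216 230 227 227 215
   54 234 228 229 228]
 [240 138 123 123  86  91  90 170 220 230 230 236 240 231 229 227 226 211
   37 242 237 233 233]
 [240 150 122 111  87  89  92 174 220 229 228 229 227 225 224 224 223 205
   69 238 236 235 233]
 [242 250 121  73  88  89  92 178 221 228 229 228 227 227 226 226 224 206
  243 236 236 236 236]
 [240 243 122 121  88  87  93 155 221 228 229 228 228 222 226 227 177 225
  237 235 236 236 235]
 [234 237 196 200  62  74  84 166 216 216 208 201 188 173 185 166 223 231
  230 230 228 228 226]
 [228 232 106 113 139 156 181 187 175 199 227 226 226 224 224 221 221 220
  222 220 218 218 216]]
```

Residual of 0.4 mm and z=0.1015 (expected ≈0.102): tab at (0.4525, 0.066). Approach from its +y side with the fingers shut.

```bash
python3 -c "
from h import *
rows_to((.4525,.118,.287),np.radians(-91.5))"
python3 -m crank '{"grip":[0,0,0,0,0,0,0,0,0,0],"dp":[[0,-0.07,0],[0,-0.15,0],[0.01,-0.24,0],[0.02,-0.33,0],[0.03,-0.42,0],[0.04,-0.51,0],[0.043,-0.6,0],[0.043,-0.67,0],[0.043,-0.72,0],[0.043,-0.72,0]],"dr":[[0,0,0],[0,0,0],[0,0,0],[0,0,0],[0,0,0],[0,0,0],[0,0,0],[0,0,0],[0,0,0],[0,0,0]]}' 10 
python3 -c "
from h import *
rows_to((.4525,.118,.088),np.radians(-91.5))"
```

```text
dp [ 4.200e-03 -7.221e-01 -7.000e-04] dr [ 0.0001 -0.0002 -0.0002] j7 -1.27
dp [ 4.200e-03 -7.221e-01 -7.000e-04] dr [-3.0000e-04 -2.0000e-04  1.4998e+00] j7 -1.27
time_s: 34.95
eef_pos: [0.4711, 0.121, 0.2856]
ee_rot: [[1.0, -0.019, -0.002], [-0.019, -1.0, 0.002], [-0.002, -0.002, -1.0]]
wrist_force: [-0.3, 1.1, 0.4]
finger_gap: 0.004
gripper_force: 0.0
dp [-0.0361  0.0077  0.3952] dr [-0.0012  0.0011  0.0035] j7 -2.06
dp [-0.0361  0.0077  0.3952] dr [-0.0018 -0.0018 -1.4965] j7 -2.06
```

```bash
python3 -m crank '{"grip":[0,0,0,0,0,0,0,0,0,0],"dp":[[-0.036,0,0.04],[-0.036,0,0.12],[-0.036,0,0.2],[-0.036,0,0.28],[-0.036,0,0.34],[-0.036,0,0.38],[-0.036,0,0.395],[-0.036,0,0.395],[-0.036,0,0.395],[-0.036,0,0.395]],"dr":[[0,0,0],[0,0,0],[0,0,0],[0,0,0],[0,0,0],[0,0,0],[0,0,0],[0,0,0],[0,0,0],[0,0,0]]}' 10 | grep -E "eef|wrist"
python3 -m crank '{"grip":[0,0,0,0,0,0,0,0,0,0],"dp":[[0,0.02,0],[0,0.04,0],[0,0.06,0],[0,0.08,0],[0,0.1,0],[0,0.12,0],[0,0.135,0],[0,0.15,0],[0,0.16,0],[0,0.165,0]],"dr":[[0,0,0],[0,0,0],[0,0,0],[0,0,0],[0,0,0],[0,0,0],[0,0,0],[0,0,0],[0,0,0],[0,0,0]]}' 10
```

```text
eef_pos: [0.4549, 0.1169, 0.0901]
wrist_force: [1.3, -0.4, 0.0]
time_s: 36.95
eef_pos: [0.4519, 0.0339, 0.089]
ee_rot: [[1.0, -0.027, 0.0], [-0.027, -1.0, 0.0], [0.0, -0.0, -1.0]]
wrist_force: [1.7, 2.4, -0.3]
finger_gap: 0.002
gripper_force: 1.4
```

Contact (2.4 N in y). Push on to the stop.

```bash
python3 -m crank '{"grip":[0,0,0,0,0,0],"dp":[[0,0.01,0],[0,0.02,0],[0,0.027,0],[0,0.027,0],[0,0.027,0],[0,0.027,0]],"dr":[[0,0,0],[0,0,0],[0,0,0],[0,0,0],[0,0,0],[0,0,0]]}' 10 | grep -E "eef|wrist"
python3 -m crank '{"grip":[0,0,0,0],"dp":[[0,0.005,0],[0,0.008,0],[0,0.008,0],[0,0.008,0]],"dr":[[0,0,0],[0,0,0],[0,0,0],[0,0,0]]}' 10 | grep -E "eef|wrist"
```

```text
eef_pos: [0.4509, 0.0208, 0.089]
wrist_force: [-1.9, 3.2, 0.8]
eef_pos: [0.4512, 0.0167, 0.089]
wrist_force: [0.2, 3.5, -1.9]
```

```bash
python3 -m crank '{"grip":[0,0,0,0],"dp":[[0,0.005,0],[0,0.01,0],[0,0.01,0],[0,0.01,0]],"dr":[[0,0,0],[0,0,0],[0,0,0],[0,0,0]]}' 10 | grep -E "eef|wrist"
python3 -m crank '{"grip":[0,0,0,0],"dp":[[0,0.005,0],[0,0.008,0],[0,0.008,0],[0,0.008,0]],"dr":[[0,0,0],[0,0,0],[0,0,0],[0,0,0]]}' 10 | grep -E "eef|wrist"
```

```text
eef_pos: [0.4513, 0.0116, 0.0892]
wrist_force: [-0.4, 4.3, -0.0]
eef_pos: [0.4511, 0.0076, 0.0891]
wrist_force: [0.5, 4.1, 0.2]
```

```bash
python3 -m crank '{"grip":[0,0,0,0],"dp":[[0,0.006,0],[0,0.012,0],[0,0.012,0],[0,0.012,0]],"dr":[[0,0,0],[0,0,0],[0,0,0],[0,0,0]]}' 10 | grep -E "eef|wrist"
python3 -m crank '{"grip":[0,0,0,0],"dp":[[0,0.004,0],[0,0.008,0],[0,0.008,0],[0,0.008,0]],"dr":[[0,0,0],[0,0,0],[0,0,0],[0,0,0]]}' 10 | grep -E "eef|wrist"
```

```text
eef_pos: [0.4511, 0.0047, 0.0893]
wrist_force: [-0.4, 11.6, 1.2]
eef_pos: [0.4511, 0.0039, 0.0893]
wrist_force: [-1.9, 20.8, -0.5]
```

The force climbed to 21 N at y≈0.004: lever at its stop. Back off so it springs back, then rise clear.

```bash
python3 -m crank '{"grip":[0,0,0,0,0,0,0,0,0,0],"dp":[[0,-0.03,0],[0,-0.08,0],[0,-0.14,0],[0,-0.2,0],[0,-0.25,0],[0,-0.25,-0.04],[0,-0.25,-0.12],[0,-0.25,-0.2],[0,-0.25,-0.28],[0,-0.25,-0.32]],"dr":[[0,0,0],[0,0,0],[0,0,0],[0,0,0],[0,0,0],[0,0,0],[0,0,0],[0,0,0],[0,0,0],[0,0,0]]}' 10 | grep -E "time|eef|wrist"
python3 -m crank '{"grip":[0,0,0,0,0],"dp":[[0,0,-0.05],[0,0,-0.05],[0,0,-0.05],[0,0,-0.05],[0,0,-0.05]],"dr":[[0,0,0],[0,0,0],[0,0,0],[0,0,0],[0,0,0]]}' 10 | grep -E "time|eef|wrist"
python3 - <<'E'
from h import *
C=np.load("c0.npz");a=C["imgs"].astype(int);s=cam("scene");b=s["img"].astype(int);np.savez("s9.npz",**s)
d=np.abs(a-b).max(2)
print("tab region diff",d[207:225,287:303].max(),(d[207:225,287:303]>40).sum(),"tab grey",b[214,295],a[214,295])
print("press/treadle diff px",(d[240:300,140:240]>40).sum(),"beaker",(d[283:315,148:178]>40).sum())
t=cam("side");e=np.abs(C["imgt"].astype(int)-t["img"]).max(2);print("marker diff",(e[312:338,315:365]>40).sum())
E
```

```text
time_s: 40.55
eef_pos: [0.4554, 0.1218, 0.2523]
wrist_force: [0.3, -0.2, -0.3]
time_s: 41.05
eef_pos: [0.4534, 0.1221, 0.2728]
wrist_force: [-0.0, -1.0, -0.2]
tab region diff 18 0 tab grey [12  9 10] [11 10 11]
press/treadle diff px 0 beaker 0
marker diff 0
```

The lever, treadle, press, beaker and marker all match the first pictures. Hand in.

```bash
python3 -c "
from cell import ticket
print(ticket.close_job())"
```

```text
the job is handed in; nothing more can be done
None
```

The job is handed in with no verdict returned; by my measurements the tube was capped (no blue ring left) and laid in the tray's +72 mm lane, and the counter lever went to its stop and sprang back, but I viewed 11 pictures (limit 10) and needed three tries to lift the tube from the press.

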